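# Free the mixer link with a forked spring-bar tool

## Robot

A 6-joint arm with a two-finger parallel gripper is mounted at the origin on the work surface. World frame = base frame: x ahead of the robot, y to its left, z up, the work surface at z = 0. Lengths are in mm, angles in rad, forces in N, time in s.
With the tool pointing down it reaches from about 300 to 850 mm from the base axis. Payload 5.4 kg.
Tool frame: the origin (TCP) lies at the very end of the fingers, on their centre line; the grasp point (between the pads) lies arm.hold_point_z behind it (arm.hold_point_z is the distance from the TCP to the grasp point, in mm); z points along the fingers, x is the direction in which the jaws open and shut, and the axes are right-handed (so a half turn about z gives the same grasp; the last joint's range is limited). The gripper opens to 85 mm and grips with 20 to 120 N. Pads are 22 mm wide; open, the fingers measure 114 mm over their backs; the gripper's body (76 mm by 85 mm) begins 54 mm behind the grasp point. The pads swing forward as they close: fully open they stand 13 mm farther back than shut.
Start: joints at [1.017, 0.158, 1.597, -0, 1.386, -0.21], TCP at [193.823, 541.331, 231.299] pointing down, gripper open.
Joint ranges: [-2.91, 2.91], [-0.94, 2.29], [0.18, 2.7], [-1.29, 4.43], [0.17, 2.64], [-3, 3]. Speed limits (rad/s): [2.57, 2.57, 3.14, 3.14, 3.14, 3.14].

## Interface

Orientations are given as a rotation vector (axis times angle).
In Python, from rig import arm, imaging gives the robot as it stands. The module is installed in compiled form; this text tells all that it offers.
- The arm moves only by the tool step_arm, never from a script. Its argument "deltas" is a list of rows, each a list of 2 entries, a list of its own where there are three numbers: the shift along the tool's x, y, z in mm, then the turn about the tool's z in rad. A call has 1 to 20 rows; each row is the pose to reach, as a shift and turn from the pose commanded when the call began, along the tool's axes at that moment; what a row does not reach only later rows make up. A row lasts 1/10 s, in which the tool goes at most 50 mm and 8.59 degrees, less where a joint would pass 70% of its speed; a pose out of reach is approached as far as the arm can. A call with a gripper value outside its range is refused whole. "hand" is the finger opening in mm, from 0 to 85.4, set as the call begins (left out, the last holds). The fingers move at their own pace and stop on an object; the grip force is fixed at half the most. Time passes only in rows, so rows that repeat a pose let the fingers close. It gives the time, the measured TCP pose, the force and the opening at its end, in the units of the state.
- arm.get_state(): the state, without advancing time (a new reading comes with each control period).
- imaging.read_camera(name): name is "side" or "top" or "wrist"; returns a dict with "image" (480x640x3 uint8, red, green, blue), "vfov" (degrees; the focal length in pixels is half the picture's height over the tangent of half this angle, whatever the lens; pixels are square), "cx", "cy" (the principal point, pixels), "eye" and "attitude" of the camera in the world. Camera axes: x right, y up, looking along -z (the intrinsics and any distortion apply to the point x, -y, -z); pixel columns grow to the right and rows downward; lengths in mm; the calibration is good to about 2 mm. A picture is of the moment at which its call begins. There is no depth.
- arm.job_done(): hands the job in, once; it reports no verdict.
The state is a dict: "t": time; "qpos": joint angles; "qvel": joint speeds; "effort": joint torques, N m; "tool_pos": TCP position; "eef_rot": TCP orientation; "force": force on the tool from outside, world axes, zero at the start; "ft_torque": the same for the moment, N m; "grip_width": opening from 0.0 (shut) to 1.0 (fully open).
Only numpy, scipy, OpenCV 4.12 (cv2) and the standard library are available. Lean on these libraries where they do the work, as an engineer would, in place of code of your own. Each camera call takes 0.05 s, during which the arm holds its last target.

## Task

The steel link of the tube mixer is locked in its lug bracket by a spring bar. Take the forked tool from its stand, set the fork astride the bar and gently push the bar's collar sideways, away from the link and no harder than it needs, until the link pops up; keep your fingers off the bracket and the bar. Then put the tool back in its stand and set the link down in the metal tray without dropping it, leaving the other things where they are.

Things in the scene. Friction and masses are not known exactly. Their poses are not given: they have to be found in the camera images.
- lug: Fixed lug bracket on a grey plate, 90 (x) x 180 (y) x 12 mm. Origin: underside of the plate, straight below the link's axis; z up; y runs along the spring bar from the link to the spring housing. The link's socket stands at the origin, the bar lies above y = 0. Tool and fingers must not strain it: at most 14 N from the tool.
- lug_socket (a point): Centre of the mouth of the aluminium socket that holds the link, 76 mm high; the socket measures 41 mm (x) x 31 mm (y). Two sprung pins in it push the link up 20 mm once the bar is out of its eye; the bar, let go, then springs back under the link.
- lug_bar_mid (a point): Point on the spring bar's axis (steel rod, 8 mm thick, along the bracket's y), 50 mm high, 40 mm from the link's axis; fixed to the bracket. The bar is open to a fork from above from the socket's wall (y = 15.5 mm) to a steel collar on it, 24 mm in diameter, 6 mm thick. The collar's near face is at y = 60 to 76 mm at rest: it varies, so feel for it.
- lug_housing (a point): Centre of the near face of the aluminium spring housing, y = 112 mm; the housing is 36 mm wide (x), 30 mm long, top 65 mm high. The bar, with its collar, is pushed towards it: it starts to move at about 3 N, leaves the link after 14 to 15 mm of travel at 4 to 8 N (its friction varies), and meets a hard end stop at 16 mm.
- link: Loose steel link, about 60 g, upright in the socket: an eyed foot 26 mm (its x) x 16 mm (its y) x 40 mm high, with a tab on top 12 mm (x) x 16 mm (y) x 36 mm high to take hold of. Origin at the centre of its underside, z up, axes parallel to the bracket's at first. The underside lies about 40 mm above the table when locked and 60 mm when popped up.
- link_tab (a point): Centre of the link's tab, 60 mm above the link's underside (the tab runs from 40 to 76 mm above it).
- fork: Forked tool, 80 g, 82 mm long, prongs down. Origin midway between the prong tips, z up along it. Prongs side by side in x, 28 mm overall, 8 mm thick (y), the slot between them 14 mm wide, 22 mm deep. Guard plate 42 (x) x 26 (y) mm, 30 to 34 mm above the tips; black handle 20 (x) x 14 (y) mm from 34 to 82 mm. To push the collar its y lies along the bar (either way round).
- fork_grip (a point): Point in the handle to take hold of, 57 mm above the prong tips, on the tool's axis.
- fork_tip (a point): Point midway between the prong tips.
- stand: Fixed dark wooden tool stand, 66 mm (x) x 56 mm (y) x 50 mm high, origin at the centre of its underside. A pocket 33 mm (x) x 15 mm (y), 42 mm deep, in its top takes the prongs; the tool hangs upright with its guard resting on the stand's top, so its tips are 20 mm above the table, its x and y along the stand's (either way round).
- stand_mouth (a point): Centre of the pocket's mouth, 50 mm above the table.
- tray: Fixed shallow aluminium tray, 150 mm (x) x 130 mm (y), rim 22 mm high, walls and floor 4 mm; origin at the centre of its underside. Stand and tray may be on either side of the bracket.
- reagent: Bystander: amber bottle, 52 mm in diameter, 85 mm high, origin under its foot.
- beaker: Bystander: glass beaker, 68 mm in diameter, 75 mm high, origin under its foot.
- dish: Bystander: flat clear dish, 90 mm in diameter, 16 mm high, origin under it.
- slide_box: Bystander: grey slide box, 85 x 45 x 32 mm, origin under it.
- notebook: Bystander: card-bound notebook, 150 x 110 x 14 mm, lying flat, origin under it.
- driver: Bystander: screwdriver with a black handle, lying on the table, origin under it.
Things that resemble listed ones, but are neither listed nor needed, are in the scene too. What is shaped like the fork but brown or orange is not meant.

How it is judged (in metres and radians):
On the way, in this order (a step that is already met when the one before it is completed fails the run):
1. the forked tool is lifted out of its stand (distance of fork_tip from where it was at the start of the episode above 0.05 m), for 0.1 s.
2. with the fork astride the bar, the tool presses on its collar (y of fork_tip in the frame of lug above 0.05 m and contact force between fork and lug above 2 N and z of fork_tip in the frame of lug below 0.046 m and x of fork_tip in the frame of lug between -0.007 and 0.007 m), for 0.05 s.
3. the link has popped up out of the bar's hold (z of link in the frame of lug above 0.052 m), for 0.2 s.
At the end, for the whole second after the job is handed in: The link rests inside the tray, its underside no more than 20 mm above the tray's; the forked tool is back in the pocket (tips within 10 mm of its centre and at most 6 mm raised, within 0.12 rad of upright) (x of link_tab in the frame of tray between -0.075 and 0.075 m and y of link_tab in the frame of tray between -0.065 and 0.065 m and x of link in the frame of tray between -0.075 and 0.075 m and y of link in the frame of tray between -0.065 and 0.065 m and z of link in the frame of tray below 0.02 m and linear speed of each of link, fork below 0.02 m/s and horizontal distance between fork_tip and stand_mouth below 0.01 m and height (world z) of fork_tip below 0.026 m and angle between fork's own z axis and vertical below 0.12 rad); the robot touches nothing.
It fails at once if the tool presses on the bracket or its spring bar with more than 14 N (contact force between fork and lug above 14 N).
It fails at once if the fingers push on the bracket or its spring bar (over 3 N) (contact force between the fingers and lug above 3 N).
It fails at once if the link is dropped or thrown (faster than 0.9 m/s while not held) (linear speed of link above 0.9 m/s and contact force between the fingers and link below 0.1 N).
It fails at once if a bystander is moved more than 25 mm (distance of any of reagent, beaker, dish, slide_box, notebook, driver from where it was at the start of the episode above 0.025 m).
It also fails if it takes over 69 s, if anything falls off the work surface, if the arm or the gripper's body presses on something with over 40 N, if the wrist force passes 120 N, or if a joint passes its speed limit or range.

## Working session

There is one attempt and no reset: what is moved stays moved. The work goes in short steps, Python scripts to look and compute and a tool call to move; the robot and the scene stay as the last step left them, time stands still between calls to the robot, and variables do not carry over. Pictures are saved under pics/ and viewed, and the job is handed in when it is done.

Besides the shell and the picture viewer there is one more tool, called as a command line: name --argument value ..., lists and objects as JSON in quotes. step_arm: Moves the arm, as the interface text tells. Its arguments: {"type":"object","properties":{"deltas":{"type":"array","items":{"type":"array"}},"hand":{"type":"number"}},"required":["deltas"]}

```bash
mkdir -p pics
cat > h.py <<'E'
import numpy as np, cv2, json
from scipy.spatial.transform import Rotation as R
from rig import arm, imaging
def snap(n,f):
    c=imaging.read_camera(n); cv2.imwrite(f'pics/{f}.png',c['image'][:,:,::-1])
    np.save(f'pics/{f}.npy',{k:v for k,v in c.items()},allow_pickle=True); return c
def load(f): return np.load(f'pics/{f}.npy',allow_pickle=True).item()
E
python3 - <<'E'
from h import *
print(arm.get_state(), arm.hold_point_z)
for n in ['side','top','wrist']:
    c=snap(n,n+'0'); print({k:v for k,v in c.items() if k!='image'})
E
```

```text
{'t': 0.0, 'qpos': array([ 1.01689232e+00,  1.59067089e-01,  1.59823989e+00, -8.34372743e-07,
        1.38619301e+00, -2.10114020e-01]), 'qvel': array([-9.83962259e-04, -3.56843500e-03, -2.06808453e-04,  3.21040318e-05,
        7.36410140e-04, -1.12576161e-03]), 'effort': array([-8.40850971e-04, -3.96016181e+01, -3.31424189e+01, -4.02092637e-04,
        8.66360846e-03,  1.95942692e-05]), 'tool_pos': array([193.51231958, 540.82014576, 230.30292953]), 'eef_rot': array([ 2.56806578,  1.80829382, -0.00275439]), 'force': array([ 0.25444547, -1.07415551,  0.88405224]), 'ft_torque': array([ 0.02796406,  0.01516964, -0.01771922]), 'grip_width': 0.996053678119191} 18.700000000000003
{'vfov': 44.80646055739693, 'cx': 311.4305788628465, 'cy': 244.91976394813975, 'eye': array([ 298.36727993, 1301.9665965 , 1015.61849669]), 'attitude': array([ 0.14214648, -1.38915001, -2.66450181])}
{'vfov': 51.73459109146144, 'cx': 318.305245279354, 'cy': 238.38037679338711, 'eye': array([ 364.11062787,  -19.82245605, 1344.76814469]), 'attitude': array([ 0.10867033, -0.08866137, -1.55385726])}
{'vfov': 68.22329752190771, 'cx': 317.4061741679151, 'cy': 241.59260666585192, 'eye': array([120.61882908, 566.25089593, 373.77446001]), 'attitude': array([-0.26653679, -0.18587072,  1.21534871])}
```

View pics/side0.png

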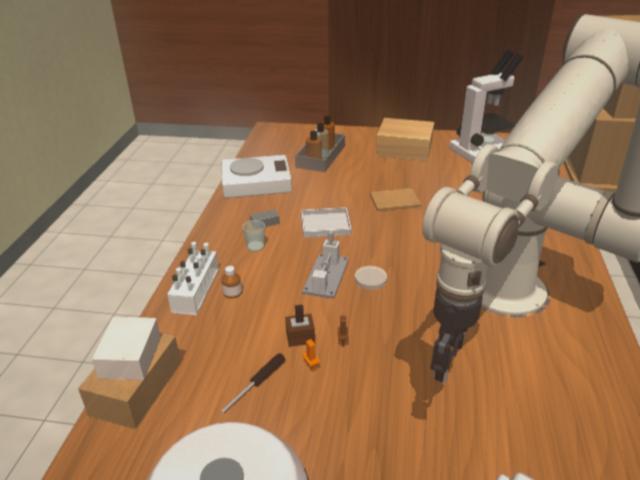

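View pics/top0.png

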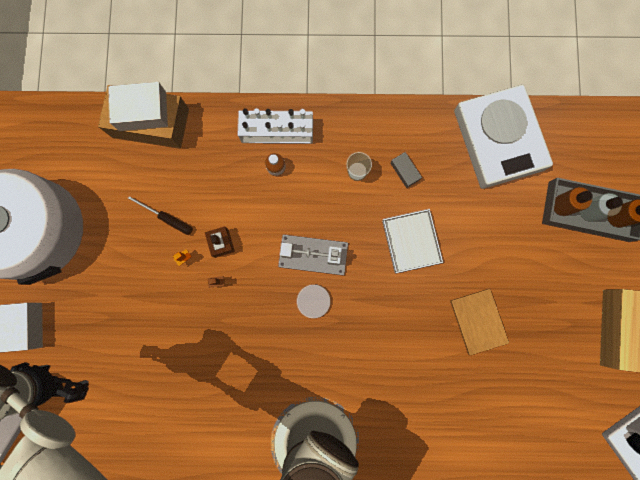

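View pics/wrist0.png

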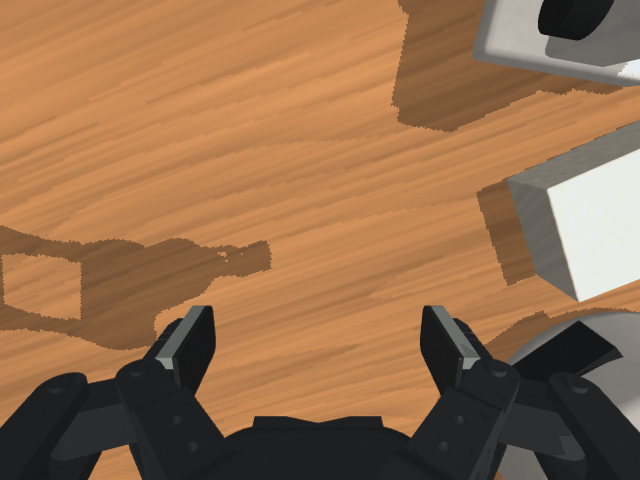

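The fork stands in the dark stand at top (219,241) and side (300,315). The lookalikes are orange at top (182,257) and brown at (216,282), and neither is meant. The bracket is at top (313,255), with the housing on the left and the link on the right. The tray is at (413,241). I'll enlarge these to confirm.

```bash
cat >> h.py <<'E'
def crop(f,x0,y0,x1,y1,s):
    im=cv2.imread(f'pics/{f}.png')[y0:y1,x0:x1]
    cv2.imwrite(f'pics/{f}_c{x0}_{y0}.png',cv2.resize(im,None,fx=s,fy=s,interpolation=cv2.INTER_CUBIC))
def ray(c,u,v):
    f=240/np.tan(np.radians(c['vfov']/2))
    d=np.array([(u-c['cx'])/f,-(v-c['cy'])/f,-1.])
    return R.from_rotvec(c['attitude']).apply(d)
def at(c,u,v,z):
    d=ray(c,u,v); e=c['eye']; return e+d*(z-e[2])/d[2]
def proj(c,p):
    f=240/np.tan(np.radians(c['vfov']/2))
    q=R.from_rotvec(c['attitude']).inv().apply(np.asarray(p,float)-c['eye'])
    return np.stack([c['cx']+f*q[...,0]/-q[...,2], c['cy']-f*q[...,1]/-q[...,2]],-1)
E
python3 - <<'E'
from h import *
crop('top0',165,215,355,315,4)
crop('side0',260,220,380,380,4)
crop('top0',375,200,455,280,6)
c=load('top0')
for u,v,z in [(219,241,102),(182,257,50),(313,255,12),(413,241,20),(334,255,76)]: print(at(c,u,v,z))
E
```

```text
[511.08229836 248.94334882 102.        ]
[473.44991386 356.11261092  50.        ]
[487.18716724  12.16129826  12.        ]
[ 528.0993224  -256.42743306   20.        ]
[482.05107958 -43.39220892  76.        ]
```

View pics/top0_c165_215.png

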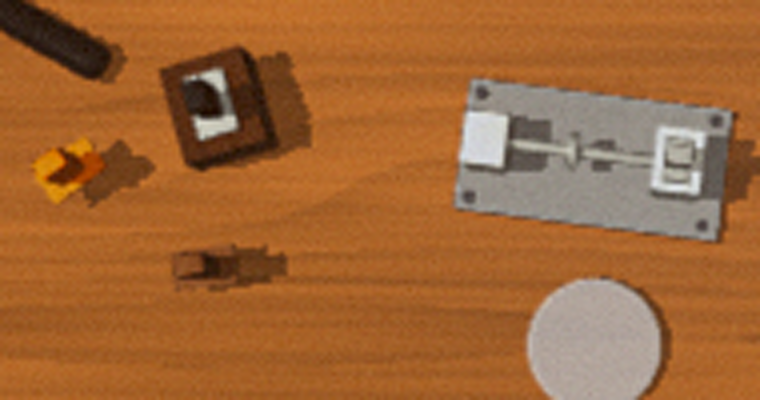

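View pics/side0_c260_220.png

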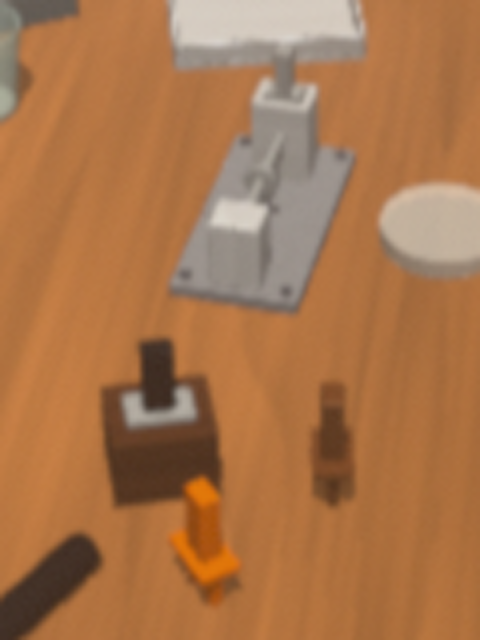

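View pics/top0_c375_200.png

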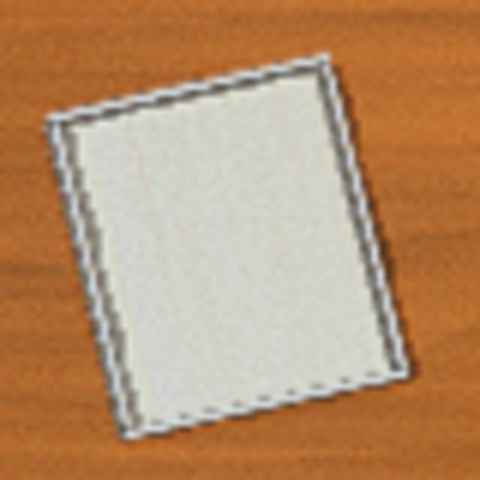

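Run:
```python
from h import *
t=load('top0'); s=load('side0')
def cv(x0,y0,sc,p): return [((x+.5)/sc-.5+x0,(y+.5)/sc-.5+y0) for x,y in p]
def show(n,c,pts,z):
    P=np.array([at(c,u,v,z)[:2] for u,v in pts]); 
    print(n,P.round(1).tolist(),'mean',P.mean(0).round(1),'edges',[(round(float(np.hypot(*(P[(i+1)%len(P)]-P[i]))),1),round(float(np.degrees(np.arctan2(*(P[(i+1)%len(P)]-P[i])[::-1]))),1)) for i in range(len(P))])
T=lambda p:cv(165,215,4,p); S=lambda p:cv(260,220,4,p)
show('plate top',t,T([(473,79),(734,110),(719,241),(457,210)]),12)
show('plate side',s,S([(240,135),(355,153),(298,310),(170,291)]),12)
show('socket top',t,T([(658,126),(707,131),(701,197),(651,192)]),76)
show('socket side',s,S([(256,80),(317,87),(311,117),(253,103)]),76)
show('housing top',t,T([(466,110),(508,114),(504,168),(462,163)]),65)
show('tab top',t,T([(667,136),(696,139),(693,165),(664,160)]),116)
show('collar',t,T([(573,150)]),55)
show('guard',t,T([(183,78),(222,67),(238,127),(198,138)]),54)
show('guard s',s,S([(121,393),(190,387),(199,416),(126,428)]),54)
show('stand',t,T([(161,71),(239,47),(274,146),(195,168)]),50)
show('stand side',s,S([(101,387),(207,375),(220,430),(108,448)]),50)
show('handle top',t,T([(184,85),(208,81),(216,110),(196,116)]),102)
show('handle s',s,S([(140,342),(171,339),(174,345),(143,349)]),102)
show('tray',t,cv(375,200,6,[(45,118),(330,55),(412,378),(125,440)]),22)
```

```text
plate top [[542.3, 95.0], [523.6, -82.4], [434.8, -73.1], [453.0, 103.7]] mean [488.4  10.8] edges [(178.5, -96.0), (89.3, 174.0), (177.7, 84.1), (89.7, -5.5)]
plate side [[521.7, -78.5], [435.1, -67.2], [453.3, 114.6], [541.5, 106.5]] mean [487.9  18.8] edges [(87.3, 172.6), (182.7, 84.3), (88.6, -5.2), (186.0, -96.1)]
socket top [[504.8, -30.6], [502.0, -62.2], [459.4, -58.7], [462.2, -26.6]] mean [482.1 -44.5] edges [(31.7, -95.1), (42.8, 175.4), (32.2, 85.1), (42.9, -5.3)]
socket side [[506.2, -58.7], [461.9, -55.5], [461.5, -18.3], [504.1, -29.9]] mean [483.4 -40.6] edges [(44.4, 176.0), (37.3, 90.6), (44.2, -15.3), (28.8, -85.9)]
housing top [[514.8, 94.5], [512.5, 67.1], [477.2, 68.9], [480.1, 96.3]] mean [496.2  81.7] edges [(27.5, -94.7), (35.4, 177.1), (27.5, 84.0), (34.7, -2.9)]
tab top [[494.2, -35.9], [492.6, -54.0], [476.3, -52.3], [479.2, -34.2]] mean [485.6 -44.1] edges [(18.2, -95.1), (16.4, 174.0), (18.3, 81.0), (15.1, -6.4)]
collar [[490.6, 24.7]] mean [490.6  24.7] edges [(0.0, 0.0)]
guard [[534.7, 282.9], [542.4, 257.4], [502.7, 245.2], [495.1, 271.3]] mean [518.
[... 339 characters left out ...]
-71.8), (70.4, -158.6), (53.7, 106.5), (68.9, 21.5)]
stand side [[558.4, 249.2], [495.2, 229.2], [479.4, 277.2], [543.5, 302.0]] mean [519.1 264.4] edges [(66.2, -162.5), (50.5, 108.2), (68.6, 21.1), (54.9, -74.2)]
handle top [[523.9, 270.8], [526.7, 255.6], [508.2, 249.8], [504.2, 262.3]] mean [515.7 259.6] edges [(15.4, -79.6), (19.4, -162.4), (13.2, 107.7), (21.4, 23.3)]
handle s [[529.2, 263.3], [511.2, 258.1], [508.5, 263.2], [526.2, 269.3]] mean [518.8 263.5] edges [(18.7, -163.7), (5.8, 117.9), (18.7, 19.0), (6.7, -63.9)]
tray [[585.9, -173.2], [616.4, -301.6], [470.9, -336.1], [441.5, -208.6]] mean [ 528.7 -254.9] edges [(132.0, -76.6), (149.6, -166.7), (130.9, 103.0), (148.7, 13.8)]
```

```bash
cat >> h.py <<'E'
def rotdown(yaw): # yaw = world angle of tool x (deg), tool z down
    a=np.radians(yaw); x=np.array([np.cos(a),np.sin(a),0]);z=np.array([0,0,-1.]);return np.stack([x,np.cross(z,x),z],1)
def delta(p0,R0,p1,yaw1):
    "p0,R0 commanded; returns shift in tool axes and turn"
    d=R0.T@(np.asarray(p1,float)-p0); R1=R0.T@rotdown(yaw1); return d.round(1), round(float(np.arctan2(R1[1,0],R1[0,0])),3)
E
python3 - <<'E'
from h import *
st=arm.get_state(); R0=R.from_rotvec(st['eef_rot']).as_matrix(); print(R0.round(4), np.degrees(np.arctan2(R0[1,0],R0[0,0])))
c=load('wrist0'); print(proj(c,st['tool_pos']))
Rc=R.from_rotvec(c['attitude']).as_matrix(); print((R0.T@Rc).round(3), R0.T@(c['eye']-st['tool_pos']))
print(delta(np.array([193.8,541.3,231.3]),rotdown(70.3),[518,263.5,200],107))
E
```

```text
[[ 3.371e-01  9.415e-01 -8.000e-04]
 [ 9.415e-01 -3.371e-01 -1.300e-03]
 [-1.500e-03 -3.000e-04 -1.000e+00]] 70.30107703570111
[319.75166064 309.42736039]
[[ 1.     0.002  0.   ]
 [ 0.002 -0.954 -0.301]
 [-0.     0.301 -0.954]] [  -0.96730039  -77.24572977 -143.2228797 ]
(array([-152.3,  398.9,   31.3]), -0.641)
```

step_arm --deltas '[[[-12,33,2.5],-0.055],[[-25,66,5],-0.11],[[-38,100,8],-0.16],[[-51,133,10],-0.215],[[-63,166,13],-0.27],[[-76,199,16],-0.32],[[-89,233,18],-0.375],[[-102,266,21],-0.43],[[-114,299,23],-0.48],[[-127,332,26],-0.535],[[-140,366,29],-0.59],[[-152.3,398.9,31.3],-0.641],[[-152.3,398.9,31.3],-0.641],[[-152.3,398.9,31.3],-0.641]]'

```text
t: 1.55
tool_pos: [518.0, 263.1, 199.5]
eef_rot: [-1.87, -2.523, 0.001]
force: [0.2, -0.3, 0.4]
grip_width: 1.001
```

Run:
```python
from h import *
snap('wrist','w1'); st=arm.get_state(); print(st['t'],st['tool_pos'],st['eef_rot'],st['force'])
```

```text
1.6 [517.43647181 263.73726929 199.60169716] [-1.86816674e+00 -2.52446700e+00  9.62205045e-04] [0.1671027  0.71130696 0.01916118]
```

View pics/w1.png

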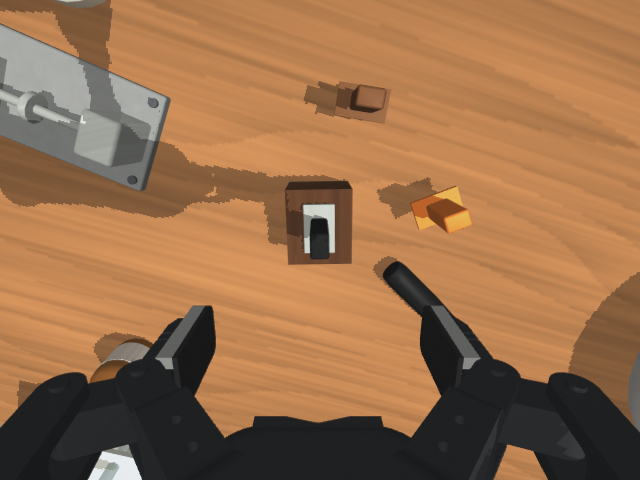

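This shows the black-handled fork, with its light guard, in the dark stand at about (319,230). The brown one is at (370,100) and the orange one at (441,212). I'll enlarge it and measure.

Run:
```python
from h import *
crop('w1',270,170,370,275,6)
```

```text
(no output)
```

View pics/w1_c270_170.png

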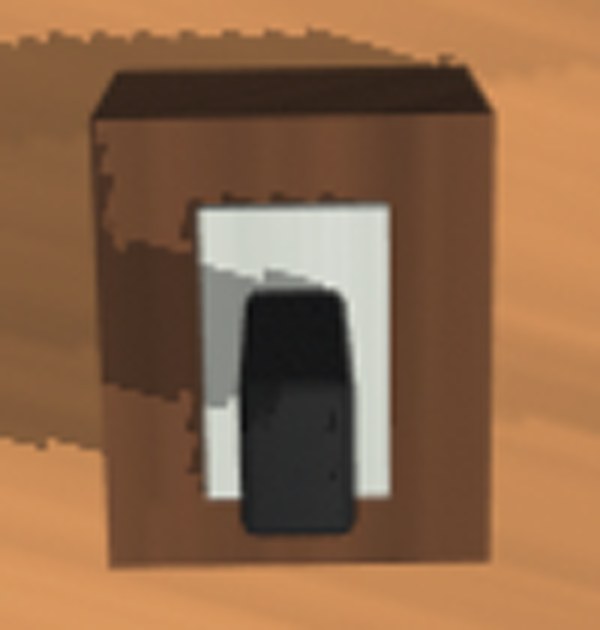

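```bash
cat >> h.py <<'E'
def cv(x0,y0,sc,p): return [((x+.5)/sc-.5+x0,(y+.5)/sc-.5+y0) for x,y in p]
def show(n,c,pts,z):
    P=np.array([at(c,u,v,z)[:2] for u,v in pts]); 
    print(n,P.round(1).tolist(),'mean',P.mean(0).round(1),'edges',[(round(float(np.hypot(*(P[(i+1)%len(P)]-P[i]))),1),round(float(np.degrees(np.arctan2(*(P[(i+1)%len(P)]-P[i])[::-1]))),1)) for i in range(len(P))])
E
python3 - <<'E'
from h import *
c=load('w1'); W=lambda p:cv(270,170,6,p)
show('guard',c,W([(197,207),(389,204),(390,496),(207,497)]),54)
show('handle',c,W([(244,384),(352,384),(355,534),(241,534)]),102)
show('stand',c,W([(92,117),(496,112),(490,563),(109,567)]),50)
E
```

```text
guard [[503.2, 245.2], [495.2, 270.4], [535.7, 283.4], [543.5, 258.3]] mean [519.4 264.3] edges [(26.5, 107.7), (42.6, 17.8), (26.3, -72.9), (42.3, -162.0)]
handle [[512.1, 255.5], [508.4, 267.7], [526.3, 273.7], [530.3, 260.5]] mean [519.3 264.3] edges [(12.7, 106.8), (18.8, 18.4), (13.7, -73.2), (18.8, -164.6)]
stand [[496.1, 227.9], [479.4, 281.0], [542.7, 301.3], [559.5, 247.7]] mean [519.4 264.5] edges [(55.7, 107.5), (66.5, 17.7), (56.1, -72.6), (66.4, -162.6)]
```

step_arm --deltas '[[[0.4,1.5,35],-0.01],[[0.4,1.5,70],-0.01],[[0.4,1.5,105],-0.01],[[0.4,1.5,125],-0.01],[[0.4,1.5,140],-0.01],[[0.4,1.5,140],-0.01],[[0.4,1.5,140],-0.01]]'

```text
t: 2.3
tool_pos: [519.7, 265.0, 61.0]
eef_rot: [1.854, 2.535, 0.002]
force: [1.4, -0.1, 0.9]
grip_width: 0.996
```

step_arm --deltas '[[[0,0,0],0],[[0,0,0],0],[[0,0,0],0],[[0,0,0],0],[[0,0,0],0],[[0,0,0],0],[[0,0,0],0],[[0,0,0],0]]' --hand 5

```text
t: 3.1
tool_pos: [519.7, 264.3, 60.3]
eef_rot: [1.855, 2.535, 0.001]
force: [1.3, -0.9, 2.1]
grip_width: 0.153
```

Run:
```python
from h import *
snap('wrist','w2'); st=arm.get_state(); print(st['t'],st['tool_pos'],st['eef_rot'],st['force'],st['grip_width'])
```

```text
3.15 [519.68556094 264.35865727  60.35477127] [1.85519455e+00 2.53476352e+00 8.20043279e-04] [-0.7556693  -0.33739013  3.89563181] 0.15874355474726784
```

View pics/w2.png

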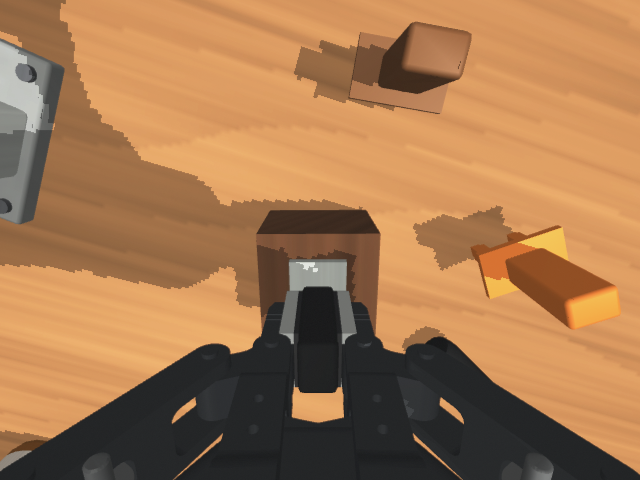

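step_arm --deltas '[[[0,0,-8],0],[[0,0,-25],0],[[0,0,-50],0],[[0,0,-80],0],[[0,0,-110],0],[[0,0,-130],0],[[0,0,-130],0]]'

```text
t: 3.85
tool_pos: [521.3, 264.9, 193.8]
eef_rot: [1.853, 2.532, 0.008]
force: [0.6, -0.4, -0.8]
grip_width: 0.159
```

Run:
```python
from h import *
st=arm.get_state(); print(st['t'],st['tool_pos'],st['force'],st['grip_width'])
print(delta(np.array([519.3,264.3,190]),rotdown(107.57),[442,-4,190],84.6))
```

```text
3.85 [521.31592797 264.90308822 193.81439568] [ 0.56671996 -0.40090735 -0.80146088] 0.1591004667230635
(array([-232.4, -154.7,    0. ]), 0.401)
```

step_arm --deltas '[[[-29,-19,0],0.05],[[-58,-39,0],0.1],[[-87,-58,0],0.15],[[-116,-77,0],0.2],[[-145,-97,0],0.25],[[-174,-116,0],0.3],[[-203,-135,0],0.35],[[-232.4,-154.7,0],0.401],[[-232.4,-154.7,0],0.401],[[-232.4,-154.7,0],0.401]]'

```text
t: 4.85
tool_pos: [441.3, -4.2, 188.7]
eef_rot: [-2.323, -2.112, 0.001]
force: [-0.2, -0.2, -0.3]
grip_width: 0.156
```

Run:
```python
from h import *
snap('wrist','w3'); st=arm.get_state(); print(st['t'],st['tool_pos'],st['eef_rot'],st['force'],st['grip_width'])
```

```text
4.9 [441.58872681  -3.57285665 188.94299677] [-2.32191067e+00 -2.11343826e+00  9.15255319e-04] [ 0.37350951  1.27100415 -1.3889017 ] 0.1550085270859983
```

View pics/w3.png

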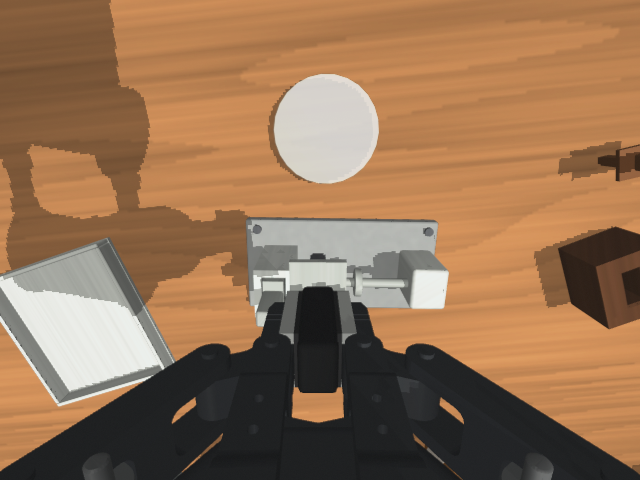

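step_arm --deltas '[[[0,35,0],0],[[0,75,0],0],[[0,110,0],0],[[0,110,0],0],[[0,110,0],0]]'

```text
t: 5.4
tool_pos: [551.5, -13.0, 188.7]
eef_rot: [-2.319, -2.116, 0.002]
force: [-1.2, 0.7, -1.4]
grip_width: 0.154
```

Run:
```python
from h import *
snap('wrist','w4'); st=arm.get_state(); print(st['t'],st['tool_pos'],st['eef_rot'],st['force'],st['grip_width'])
crop('w4',220,120,460,300,3)
```

```text
5.45 [551.06431799 -13.07565986 189.10201714] [-2.31990643e+00 -2.11572529e+00  1.70009442e-03] [-0.72929297  0.44616963 -0.23445476] 0.15597689258503653
```

View pics/w4.png

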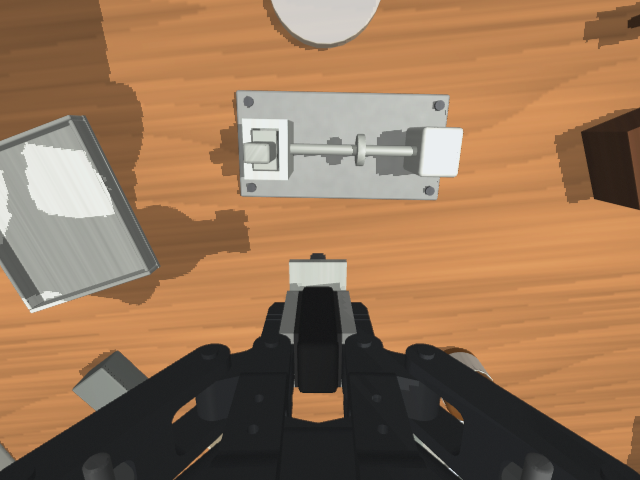

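View pics/w4_c220_120.png

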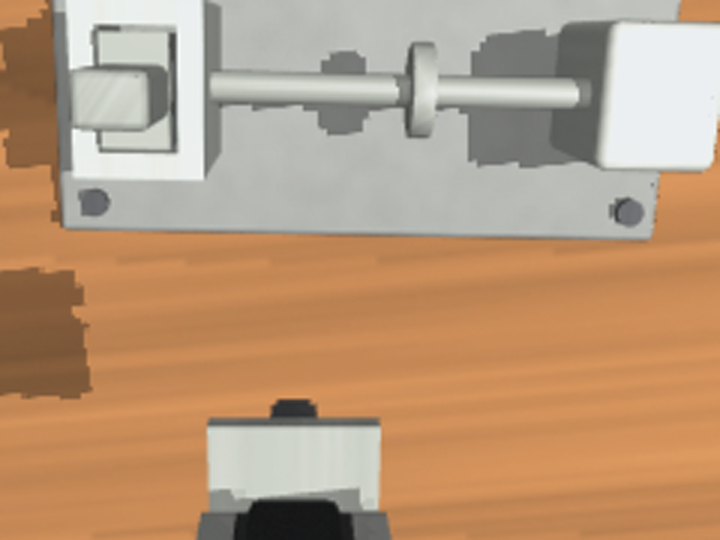

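Run:
```python
from h import *
crop('w4',225,80,475,210,3)
```

```text
(no output)
```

View pics/w4_c225_80.png

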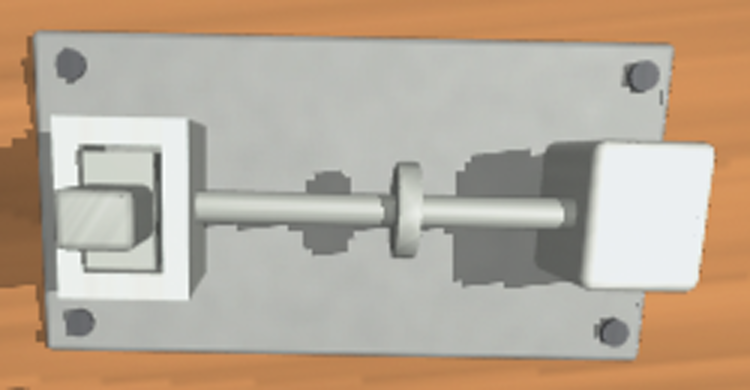

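Run:
```python
from h import *
c=load('w4'); W=lambda p:cv(225,80,3,p)
show('plate',c,W([(36,32),(673,45),(637,358),(48,348)]),12)
show('socket',c,W([(50,116),(188,119),(190,299),(58,299)]),76)
show('socket cavity',c,W([(80,147),(159,149),(159,271),(84,270)]),76)
show('housing',c,W([(601,142),(714,145),(698,290),(585,287)]),65)
show('bar axis',c,W([(200,207),(380,209),(430,211.5),(560,213)]),50)
show('collar near top rim',c,W([(393,210),(400,168),(400,252)]),50)
show('collar facetop',c,W([(401,163),(412,163),(420,190)]),62)
st=arm.get_state();p=np.array(st['tool_pos']);print(proj(c,p+[0,0,-40]),proj(c,p))
crop('w4',270,230,370,400,4)
```

```text
plate [[436.3, -70.6], [456.2, 106.1], [544.1, 96.7], [524.3, -81.2]] mean [490.2  12.8] edges [(177.8, 83.6), (88.4, -6.1), (179.1, -96.3), (88.6, 173.1)]
socket [[461.8, -57.5], [465.3, -26.3], [505.9, -30.6], [502.9, -62.1]] mean [484.  -44.1] edges [(31.4, 83.5), (40.8, -6.1), (31.6, -95.4), (41.4, 173.6)]
socket cavity [[469.1, -51.7], [471.2, -33.7], [498.6, -37.2], [496.7, -54.9]] mean [483.9 -44.4] edges [(18.1, 83.3), (27.6, -7.3), (17.8, -96.1), (27.8, 173.4)]
housing [[479.3, 70.7], [482.5, 97.6], [516.8, 94.6], [513.4, 66.6]] mean [498.   82.4] edges [(27.1, 83.2), (34.4, -5.0), (28.2, -96.9), (34.4, 173.2)]
bar axis [[485.9, -27.7], [490.7, 18.3], [492.6, 31.1], [496.1, 64.4]] mean [491.3  21.5] edges [(46.3, 84.0), (12.9, 81.9), (33.5, 84.0), (92.7, -96.3)]
collar near top rim [[491.3, 21.6], [481.1, 24.0], [502.1, 22.8]] mean [491.5  22.8] edges [(10.5, 166.7), (21.0, -3.4), (10.8, -173.8)]
collar facetop [[479.7, 23.0], [480.0, 25.7], [486.5, 27.3]] mean [482.   25.4] edges [(2.7, 84.6), (6.7, 13.8), (8.0, -147.8)]
[318.57310483 274.72223342] [318.9352178  309.16432036]
```

View pics/w4_c270_230.png

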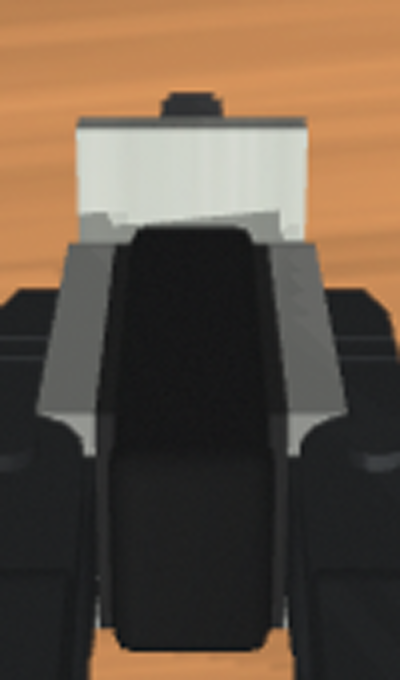

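Run:
```python
from h import *
for i in range(3):
    st=arm.get_state(); print(st['t'],st['tool_pos'],st['eef_rot'])
p=np.array([551.3,-13.4,189.5]); y=84.65
print(delta(p,rotdown(y),[489.5,5.5,150],83.7))
```

```text
5.45 [551.06431799 -13.07565986 189.10201714] [-2.31990643e+00 -2.11572529e+00  1.70009442e-03]
5.45 [551.06431799 -13.07565986 189.10201714] [-2.31990643e+00 -2.11572529e+00  1.70009442e-03]
5.45 [551.06431799 -13.07565986 189.10201714] [-2.31990643e+00 -2.11572529e+00  1.70009442e-03]
(array([ 13.1, -63.3,  39.5]), 0.017)
```

step_arm --deltas '[[[7,-32,0],0.017],[[13.1,-63.3,10],0.017],[[13.1,-63.3,39.5],0.017],[[13.1,-63.3,39.5],0.017],[[13.1,-63.3,39.5],0.017]]'

```text
t: 5.95
tool_pos: [489.3, 5.1, 150.8]
eef_rot: [-2.34, -2.095, 0.001]
force: [-0.0, 0.5, -0.6]
grip_width: 0.16
```

Run:
```python
from h import *
for i in range(3):
    snap('wrist',f'w5{i}'); st=arm.get_state(); print(st['t'],st['tool_pos'],st['eef_rot'],st['force'],st['grip_width'])
crop('w50',220,150,460,330,3)
snap('side','s5'); crop('s5',280,190,400,310,5)
```

```text
6.0 [490.38639781   4.70231338 151.6632636 ] [2.33986794e+00 2.09454657e+00 1.29152689e-03] [-0.69087587  0.72769427 -0.02347596] 0.15168520218232084
6.05 [490.92763522   4.51846641 152.05055958] [2.33931545e+00 2.09390340e+00 2.25850215e-03] [-0.22411949  0.39717068 -0.30453155] 0.1543360171173121
6.1 [491.10465946   4.40419834 152.10966709] [2.33936604 2.09351835 0.00245486] [-0.3320652   0.11776611 -1.03132188] 0.15822479360736086
```

View pics/w50_c220_150.png

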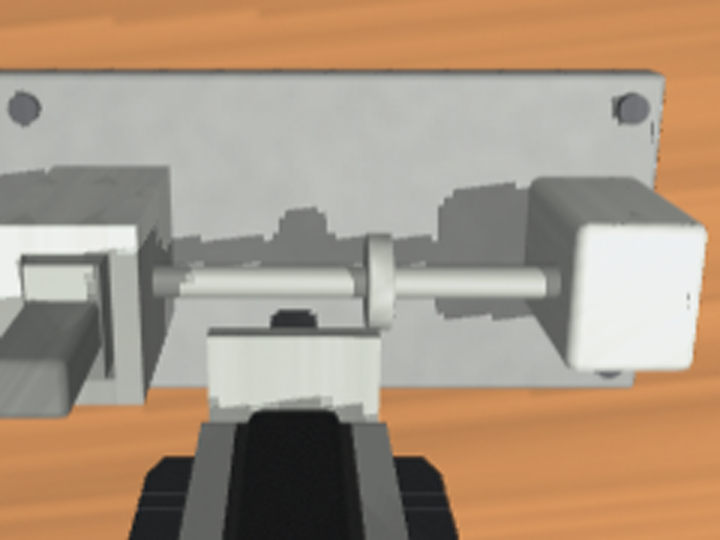

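View pics/s5_c280_190.png

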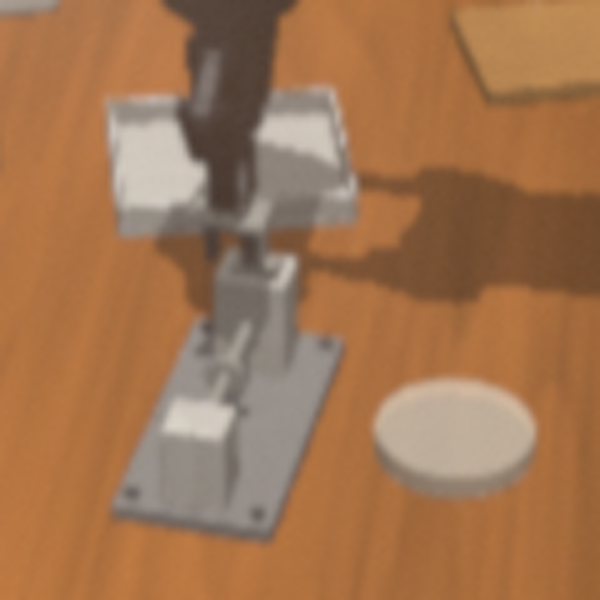

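step_arm --deltas '[[[0,0,0],0],[[0,0,0],0],[[0,0,0],0],[[0,0,0],0]]'

```text
t: 6.55
tool_pos: [490.0, 4.7, 150.5]
eef_rot: [2.341, 2.095, -0.0]
force: [-0.0, -0.3, -0.5]
grip_width: 0.152
```

Run:
```python
from h import *
for i in range(4):
    c=imaging.read_camera('wrist'); st=arm.get_state(); print(st['t'],st['tool_pos'],st['eef_rot'],st['force'],c['eye'])
```

```text
6.6 [489.91151544   4.66608166 150.51069317] [-2.34103214e+00 -2.09492203e+00  2.17935476e-05] [-0.47044139  0.54632091 -1.25916261] [412.88451183  12.453231   293.87542764]
6.65 [489.89608469   4.67209453 150.47952175] [-2.34101405e+00 -2.09496756e+00  5.71581376e-05] [ 0.75314505 -0.56360283  0.08630755] [412.85662283  12.46415389 293.84337702]
6.7 [489.89174776   4.67002142 150.48788815] [-2.34102879e+00 -2.09496070e+00  7.56039781e-05] [-0.5542798   0.30742151 -0.93566113] [412.83935185  12.47184115 293.82598313]
6.75 [489.87067964   4.67275633 150.44842335] [-2.34095284e+00 -2.09494164e+00  1.22126361e-04] [-0.77054323 -0.3775181  -0.0897597 ] [412.82960384  12.47703344 293.81868887]
```

Run:
```python
from h import *
snap('wrist','w6'); crop('w6',220,150,460,300,3.3333)
```

```text
(no output)
```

View pics/w6_c220_150.png

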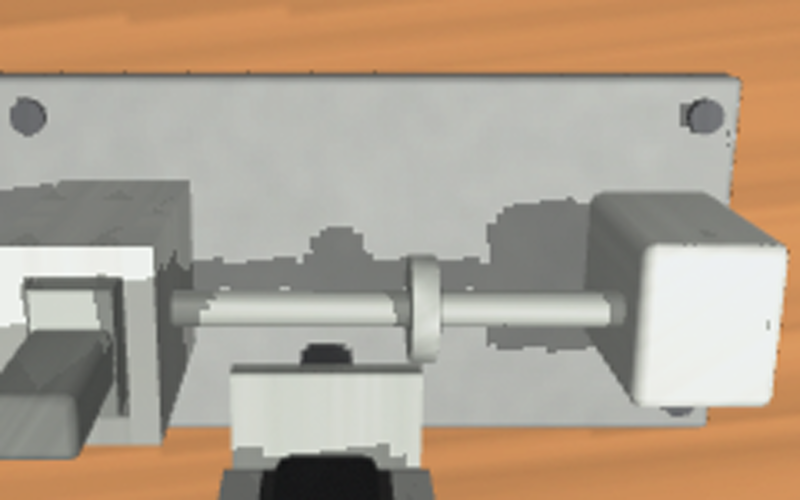

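Run:
```python
from h import *
c=load('w6'); W=lambda p:cv(220,150,10/3,p)
show('bar axis',c,W([(200,308),(380,308.5),(460,308.5),(600,309)]),50)
show('collar near',c,W([(406,308)]),50)
show('housing',c,W([(648,243),(787,246),(770,405),(634,405)]),65)
show('socket edge',c,W([(152,247),(163,445)]),76)
show('guard front',c,W([(231,368),(423,368)]),144)
show('prong',c,W([(303,345),(352,345)]),110)
```

```text
bar axis [[486.5, -23.2], [491.0, 15.5], [493.0, 32.7], [496.5, 62.9]] mean [491.7  22. ] edges [(39.0, 83.4), (17.3, 83.5), (30.3, 83.3), (86.6, -96.6)]
collar near [[491.5, 21.1]] mean [491.5  21.1] edges [(0.0, 0.0)]
housing [[478.6, 69.9], [482.3, 97.5], [516.4, 94.1], [513.2, 65.9]] mean [497.6  81.9] edges [(27.9, 82.3), (34.2, -5.7), (28.4, -96.5), (34.9, 173.4)]
socket edge [[465.6, -26.7], [506.4, -30.9]] mean [486.  -28.8] edges [(41.0, -5.9), (41.0, 174.1)]
guard front [[467.0, -6.5], [469.9, 19.3]] mean [468.5   6.4] edges [(26.0, 83.5), (26.0, -96.5)]
prong [[476.6, 1.5], [477.5, 9.6]] mean [477.1   5.6] edges [(8.1, 83.5), (8.1, -96.5)]
```

step_arm --deltas '[[[0,0,15],0],[[0,0,30],0],[[0,0,42],0],[[0,0,48],0],[[0,0,48],0],[[0,0,48],0]]'

```text
t: 7.4
tool_pos: [490.2, 4.6, 102.9]
eef_rot: [2.341, 2.095, 0.001]
force: [0.5, -1.2, -0.5]
grip_width: 0.159
```

step_arm --deltas '[[[0,0,3],0],[[0,0,6],0],[[0,0,9],0],[[0,0,12],0],[[0,0,15],0],[[0,0,18],0],[[0,0,21],0],[[0,0,23],0],[[0,0,23],0],[[0,0,23],0],[[0,0,23],0]]'

```text
t: 8.5
tool_pos: [490.0, 4.7, 79.7]
eef_rot: [2.341, 2.095, 0.0]
force: [-0.3, -0.7, 0.0]
grip_width: 0.158
```

Run:
```python
from h import *
snap('wrist','w7'); 
for i in range(6):
    imaging.read_camera('side'); st=arm.get_state(); print(st['t'],st['tool_pos'].round(2),st['force'].round(2),st['ft_torque'].round(3),st['grip_width'])
snap('side','s7'); crop('s7',280,190,400,310,5)
```

```text
8.6 [490.04   4.64  79.66] [ 0.56 -0.01  0.07] [-0.083  0.03   0.013] 0.1544712128322105
8.65 [490.01   4.67  79.64] [ 0.43  0.14 -0.53] [0.007 0.024 0.031] 0.15558066479029156
8.7 [489.97   4.65  79.61] [ 0.49 -0.21 -0.94] [ 0.027 -0.065 -0.012] 0.15216610732196922
8.75 [489.98   4.69  79.6 ] [-0.2   0.45 -0.79] [ 0.001 -0.014 -0.004] 0.15706447184494535
8.8 [489.96   4.67  79.58] [ 0.38  1.11 -1.13] [-0.005 -0.007  0.019] 0.15434865963202146
8.85 [489.92   4.69  79.53] [ 0.7  -0.08 -0.06] [-0.001 -0.056 -0.028] 0.15745551266667038
```

View pics/w7.png

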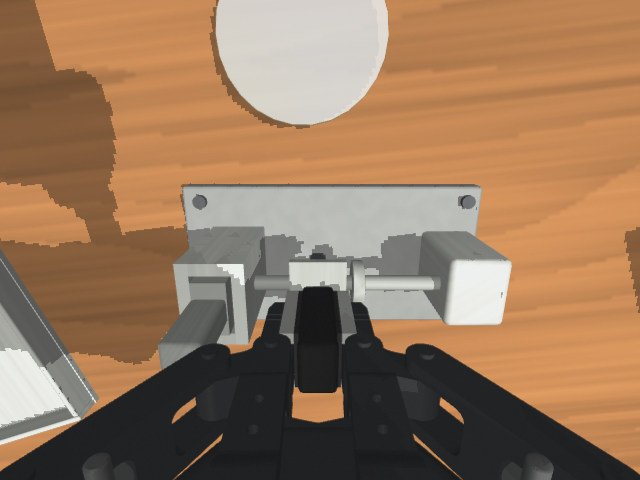

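View pics/s7_c280_190.png

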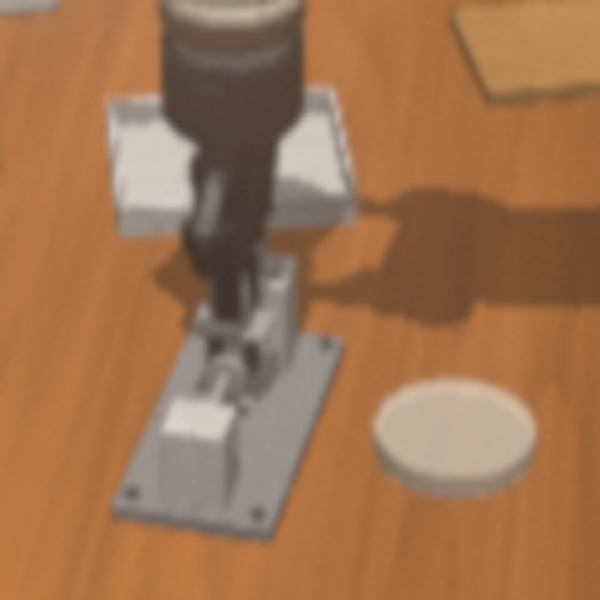

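step_arm --deltas '[[[1.5,0,0],0],[[3,0,0],0],[[4.5,0,0],0],[[6,0,0],0],[[7.5,0,0],0],[[8.5,0,0],0],[[9.5,0,0],0],[[10,0,0],0],[[10,0,0],0]]'

```text
t: 9.8
tool_pos: [491.0, 14.7, 79.5]
eef_rot: [-2.341, -2.095, 0.0]
force: [-0.0, 0.2, -0.3]
grip_width: 0.157
```

step_arm --deltas '[[[0.4,0,0],0],[[0.8,0,0],0],[[1.2,0,0],0],[[1.6,0,0],0],[[2,0,0],0],[[2,0,0],0]]'

```text
t: 10.4
tool_pos: [491.2, 16.6, 79.5]
eef_rot: [-2.341, -2.095, 0.0]
force: [-0.7, -0.4, -1.3]
grip_width: 0.16
```

step_arm --deltas '[[[0.4,0,0],0],[[0.8,0,0],0],[[1.2,0,0],0],[[1.6,0,0],0],[[2,0,0],0],[[2,0,0],0]]'

```text
t: 11.0
tool_pos: [491.4, 18.3, 79.5]
eef_rot: [2.34, 2.095, -0.001]
force: [0.2, -2.0, -1.4]
grip_width: 0.153
```

Run:
```python
from h import *
F=[]
for i in range(5):
    imaging.read_camera('side'); st=arm.get_state(); F.append(st['force']); print(st['tool_pos'].round(2),st['force'].round(2))
print(np.mean(F,0)); snap('wrist','w8'); crop('w8',220,200,460,330,3.33333)
```

```text
[491.43  18.33  79.53] [-0.57 -1.58 -0.63]
[491.43  18.34  79.5 ] [-0.58 -2.7  -0.52]
[491.43  18.32  79.5 ] [-0.35 -2.53 -0.7 ]
[491.46  18.32  79.52] [ 0.29 -2.62 -1.09]
[491.45  18.34  79.53] [-0.7  -2.77 -0.23]
[-0.38091098 -2.4389896  -0.6313053 ]
```

View pics/w8_c220_200.png

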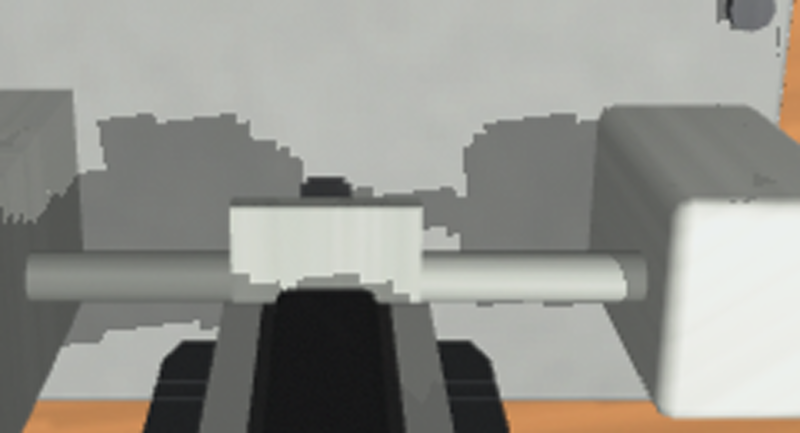

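step_arm --deltas '[[[0.5,0,0],0],[[1,0,0],0],[[1.5,0,0],0],[[2,0,0],0],[[2.5,0,0],0],[[3,0,0],0],[[3.5,0,0],0],[[4,0,0],0],[[4.5,0,0],0],[[5,0,0],0],[[5,0,0],0]]'

```text
t: 12.4
tool_pos: [492.0, 23.6, 79.5]
eef_rot: [-2.341, -2.095, -0.0]
force: [-0.9, -4.1, -1.1]
grip_width: 0.157
```

Run:
```python
from h import *
F=[]
for i in range(4):
    imaging.read_camera('side'); st=arm.get_state(); F.append(st['force']); print(st['tool_pos'].round(2),st['force'].round(2))
print(np.mean(F,0)); snap('wrist','w9'); crop('w9',160,150,480,390,2.5)
```

```text
[492.05  23.65  79.54] [-0.5  -3.1  -0.14]
[492.02  23.63  79.51] [ 0.75 -3.71  0.31]
[492.02  23.65  79.51] [-0.36 -4.2  -1.07]
[492.03  23.64  79.51] [-0.44 -2.54 -1.32]
[-0.13941178 -3.38990627 -0.55401662]
```

View pics/w9_c160_150.png

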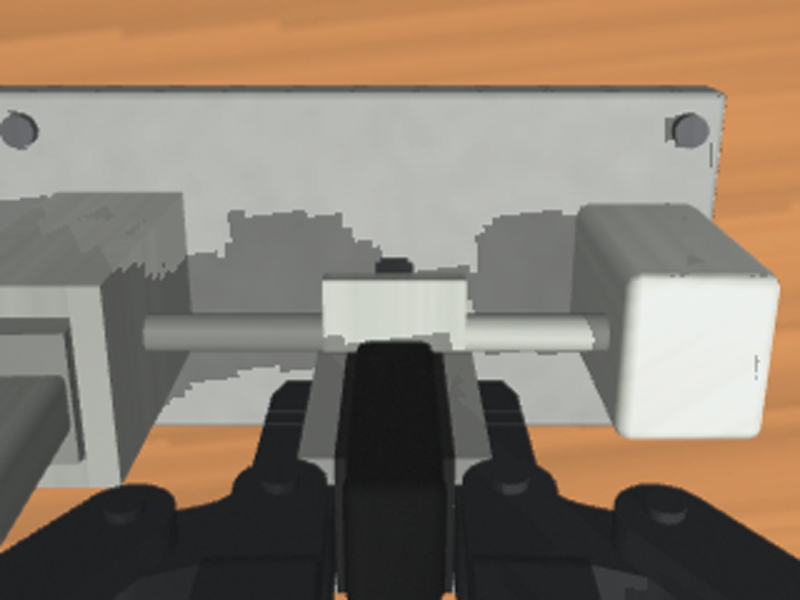

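Pushing works: the collar moves at about 3.5 N. I'll continue slowly.

step_arm --deltas '[[[0.5,0,0],0],[[1,0,0],0],[[1.5,0,0],0],[[2,0,0],0],[[2.5,0,0],0],[[3,0,0],0],[[3.5,0,0],0],[[4,0,0],0],[[4.5,0,0],0],[[5,0,0],0],[[5,0,0],0]]'

```text
t: 13.75
tool_pos: [492.6, 28.6, 79.5]
eef_rot: [-2.341, -2.095, -0.0]
force: [-0.8, -3.9, -0.9]
grip_width: 0.154
```

step_arm --deltas '[[[0.5,0,0],0],[[1,0,0],0],[[1.5,0,0],0],[[2,0,0],0],[[2,0,0],0]]'

```text
t: 14.25
tool_pos: [492.8, 30.6, 79.5]
eef_rot: [-2.341, -2.095, -0.0]
force: [-0.8, -5.0, -0.7]
grip_width: 0.156
```

Run:
```python
from h import *
F=[]
for i in range(4):
    imaging.read_camera('side'); st=arm.get_state(); F.append(st['force']); print(st['tool_pos'].round(2),st['force'].round(2))
print(np.mean(F,0)); snap('wrist','w10'); snap('side','s10'); crop('s10',280,190,400,310,5)
```

```text
[492.75  30.61  79.49] [-1.18 -4.97 -0.55]
[492.81  30.59  79.52] [ 0.7  -3.63 -1.09]
[492.76  30.61  79.48] [-1.13 -3.73 -0.4 ]
[492.78  30.6   79.5 ] [-0.81 -4.9  -0.54]
[-0.60496495 -4.30753032 -0.64379125]
```

View pics/w10.png

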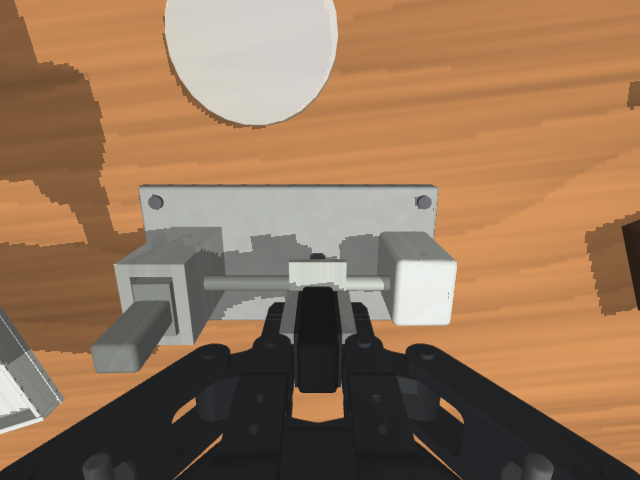

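View pics/s10_c280_190.png

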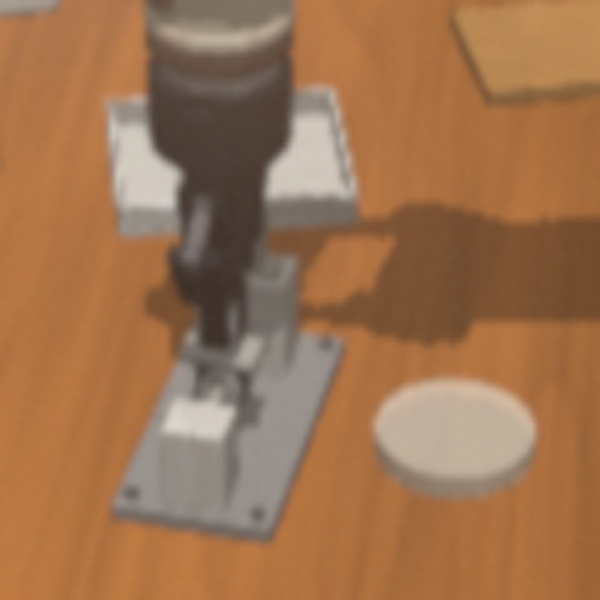

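step_arm --deltas '[[[0.4,0,0],0],[[0.8,0,0],0],[[1.2,0,0],0],[[1.2,0,0],0]]'

```text
t: 14.95
tool_pos: [492.9, 31.7, 79.5]
eef_rot: [2.341, 2.095, 0.0]
force: [-1.4, -4.3, -0.0]
grip_width: 0.156
```

step_arm --deltas '[[[0.3,0,0],0],[[0.6,0,0],0],[[0.6,0,0],0]]'

```text
t: 15.25
tool_pos: [493.0, 32.4, 79.5]
eef_rot: [-2.341, -2.095, -0.0]
force: [-0.5, -4.6, -0.1]
grip_width: 0.151
```

Run:
```python
from h import *
F=[]
for i in range(4):
    imaging.read_camera('side'); st=arm.get_state(); F.append(st['force']); print(st['tool_pos'].round(2),st['force'].round(2))
print(np.mean(F,0)); snap('wrist','w11'); crop('w11',60,200,380,400,2.5)
```

```text
[493.    32.44  79.52] [-0.95 -3.49 -1.25]
[493.01  32.43  79.53] [-1.07 -4.4   0.01]
[493.02  32.4   79.51] [ 0.45 -4.74 -0.9 ]
[492.98  32.36  79.5 ] [-0.32 -4.39 -0.98]
[-0.47348184 -4.25358922 -0.78245169]
```

View pics/w11_c60_200.png

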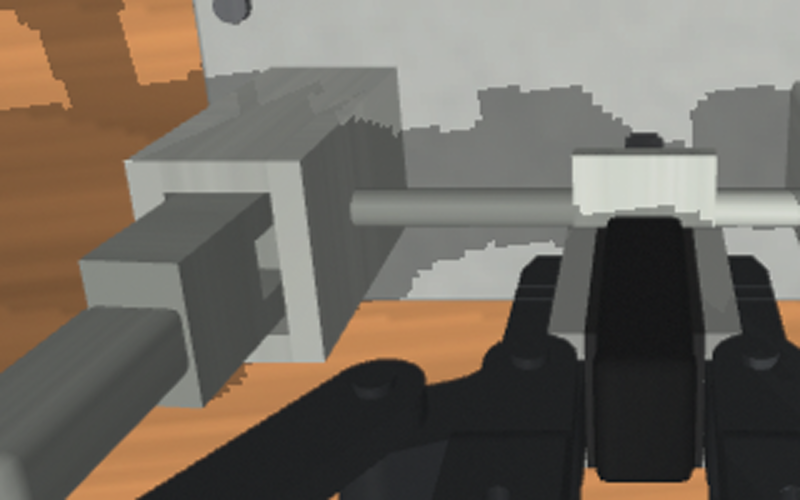

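The link has popped up: its foot and eye show above the socket. The force stayed at about 4–5 N. I'll back off until the collar is clear, then lift.

step_arm --deltas '[[[-1,0,0],0],[[-2.5,0,0],0],[[-4.5,0,0],0],[[-6.5,0,0],0],[[-8.5,0,0],0],[[-10.5,0,0],0],[[-12.5,0,0],0],[[-14.5,0,0],0],[[-16,0,0],0],[[-17,0,0],0],[[-17,0,0],0],[[-17,0,0],0]]'

```text
t: 16.7
tool_pos: [491.1, 15.6, 79.5]
eef_rot: [-2.341, -2.095, -0.0]
force: [0.6, 1.0, -0.6]
grip_width: 0.156
```

Run:
```python
from h import *
F=[]
for i in range(4):
    imaging.read_camera('side'); st=arm.get_state(); F.append(st['force']); print(st['tool_pos'].round(2),st['force'].round(2))
print(np.mean(F,0)); snap('wrist','w12'); crop('w12',60,200,380,400,2.5)
```

```text
[491.08  15.6   79.48] [-0.46  0.52 -0.1 ]
[491.1   15.56  79.48] [-0.76 -0.35 -0.34]
[491.09  15.55  79.48] [ 0.39 -0.11  0.35]
[491.09  15.52  79.48] [ 0.64  0.27 -0.56]
[-0.04967689  0.08213611 -0.16014812]
```

View pics/w12_c60_200.png

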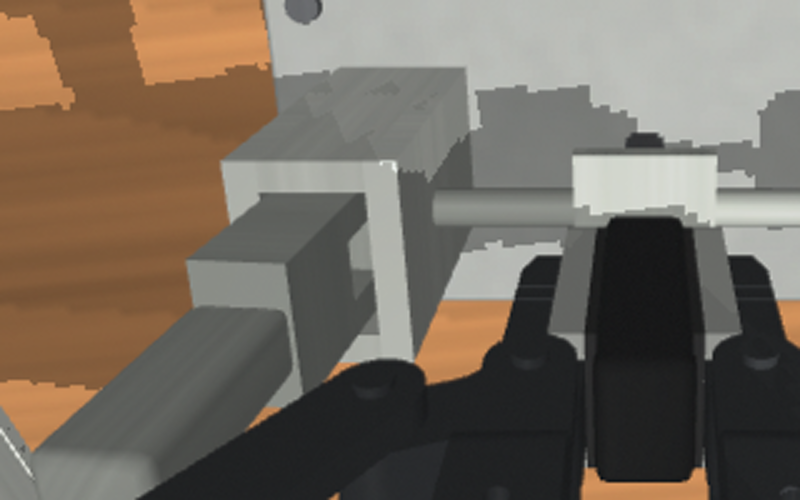

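step_arm --deltas '[[[0,0,-10],0],[[0,0,-30],0],[[0,0,-60],0],[[0,0,-90],0],[[0,0,-110],0],[[0,0,-110],0],[[0,0,-110],0]]'

```text
t: 17.65
tool_pos: [491.1, 15.4, 189.5]
eef_rot: [2.341, 2.095, 0.0]
force: [-0.6, 0.6, -0.7]
grip_width: 0.157
```

Run:
```python
from h import *
st=arm.get_state(); print(st['t'],st['tool_pos'],st['force'],st['grip_width'])
print(delta(np.array([490.9,15.4,189.5]),rotdown(83.63),[519.4,264.4,140],107.57))
```

```text
17.65 [491.07938252  15.43901835 189.50601068] [-0.64541711  0.59566876 -0.68036189] 0.15701454185117789
(array([250.6,   0.7,  49.5]), -0.418)
```

step_arm --deltas '[[[30,0,0],-0.05],[[70,0,0],-0.12],[[110,0,0],-0.18],[[150,0.3,5],-0.25],[[185,0.5,15],-0.31],[[215,0.6,30],-0.37],[[240,0.7,45],-0.418],[[250.6,0.7,49.5],-0.418],[[250.6,0.7,49.5],-0.418],[[250.6,0.7,49.5],-0.418],[[250.6,0.7,49.5],-0.418],[[250.6,0.7,49.5],-0.418]]'

```text
t: 18.85
tool_pos: [520.1, 263.5, 140.8]
eef_rot: [1.857, 2.533, 0.001]
force: [0.1, 0.1, -0.4]
grip_width: 0.156
```

Run:
```python
from h import *
snap('wrist','w13');st=arm.get_state(); print(st['t'],st['tool_pos'],st['eef_rot'],st['force'],st['grip_width'])
crop('w13',240,180,400,320,5)
```

```text
18.9 [520.01383503 263.64195252 140.72718667] [1.85669505e+00 2.53321411e+00 1.23758048e-03] [ 0.40007    -0.29715222 -0.41493339] 0.15925563668683695
```

View pics/w13_c240_180.png

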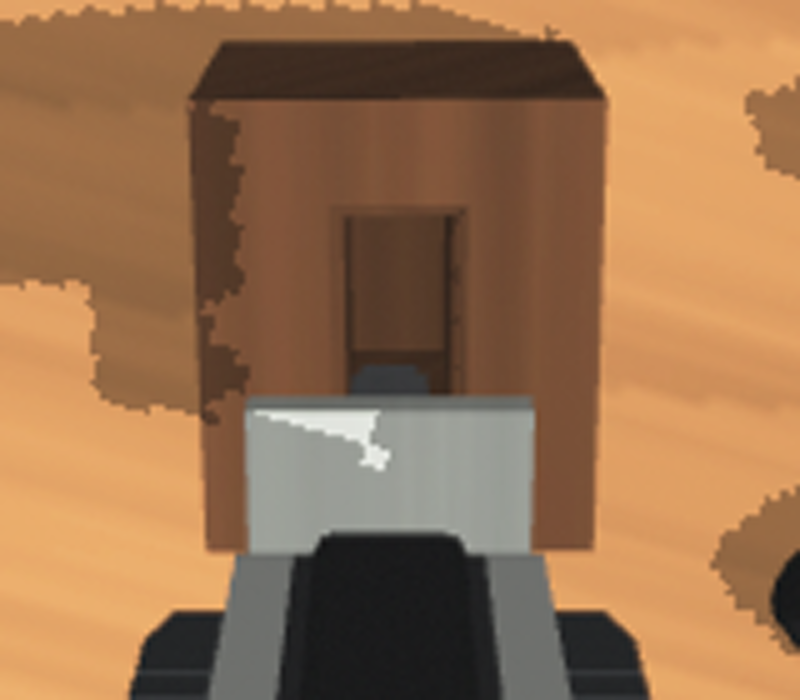

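Run:
```python
from h import *
c=load('w13'); W=lambda p:cv(240,180,5,p)
show('stand',c,W([(190,99),(607,99),(594,549),(206,549)]),50)
show('pocket edge',c,W([(347,213),(452,213)]),50)
show('pocket outer',c,W([(333,208),(466,208)]),50)
show('prong',c,W([(352,372),(428,372)]),100.4)
show('guard',c,W([(246,400),(534,400)]),134.4)
```

```text
stand [[496.5, 227.7], [479.8, 280.8], [542.5, 301.0], [559.3, 247.4]] mean [519.5 264.2] edges [(55.7, 107.4), (65.9, 17.9), (56.2, -72.6), (65.9, -162.5)]
pocket edge [[505.2, 252.3], [500.9, 265.9]] mean [503.1 259.1] edges [(14.3, 107.4), (14.3, -72.6)]
pocket outer [[505.1, 250.2], [499.7, 267.5]] mean [502.4 258.9] edges [(18.1, 107.4), (18.1, -72.6)]
prong [[509.5, 255.4], [507.0, 263.3]] mean [508.3 259.3] edges [(8.4, 107.4), (8.4, -72.6)]
guard [[503.2, 244.1], [495.4, 268.9]] mean [499.3 256.5] edges [(25.9, 107.4), (25.9, -72.6)]
```

step_arm --deltas '[[[0,0,12],0],[[0,0,25],0],[[0,0,38],0],[[0,0,42],0],[[0,0,42],0],[[0,0,42],0],[[0,0,46],0],[[0,0,50],0],[[0,0,54],0],[[0,0,58],0]]'

```text
t: 19.9
tool_pos: [519.5, 264.4, 81.6]
eef_rot: [-1.855, -2.535, 0.0]
force: [0.5, 0.1, -0.6]
grip_width: 0.156
```

step_arm --deltas '[[[0,0,4],0],[[0,0,8],0],[[0,0,12],0],[[0,0,16],0],[[0,0,19],0],[[0,0,21.3],0],[[0,0,21.3],0],[[0,0,21.3],0],[[0,0,21.3],0]]'

```text
t: 20.8
tool_pos: [519.5, 264.4, 60.8]
eef_rot: [1.855, 2.535, 0.0]
force: [-0.1, -0.4, 0.0]
grip_width: 0.158
```

Run:
```python
from h import *
snap('wrist','w14');st=arm.get_state(); print(st['t'],st['tool_pos'],st['eef_rot'],st['force'],st['grip_width'])
crop('w14',220,180,420,350,4)
```

```text
20.85 [519.53799713 264.43895658  60.78778221] [1.85530118e+00 2.53511482e+00 2.19382940e-04] [ 0.27597532 -0.79618151 -1.11169358] 0.154283880318817
```

View pics/w14_c220_180.png

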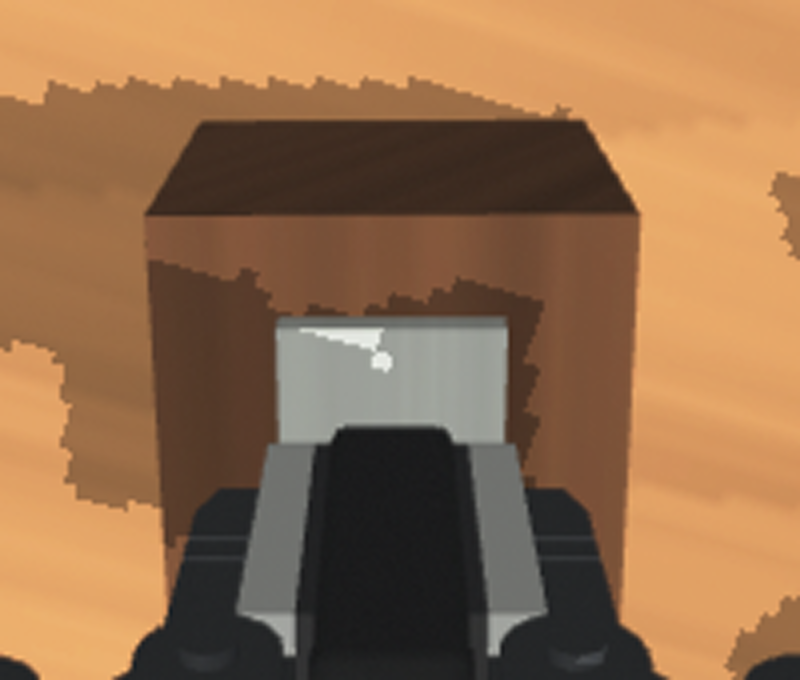

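step_arm --deltas '[[[0,0,0.4],0],[[0,0,0.4],0],[[0,0,0.4],0],[[0,0,0.4],0],[[0,0,0.4],0],[[0,0,0.4],0]]' --hand 60

```text
t: 21.45
tool_pos: [519.5, 264.4, 60.3]
eef_rot: [-1.855, -2.535, 0.0]
force: [-0.2, -0.5, -0.2]
grip_width: 0.701
```

step_arm --deltas '[[[0,0,-10],0],[[0,0,-40],0],[[0,0,-80],0],[[0,0,-120],0],[[0,0,-150],0],[[0,0,-150],0]]'

```text
t: 22.05
tool_pos: [522.7, 265.3, 217.3]
eef_rot: [1.851, 2.529, 0.014]
force: [1.2, 0.1, 0.3]
grip_width: 0.701
```

Run:
```python
from h import *
snap('wrist','w15');st=arm.get_state(); print(st['t'],st['tool_pos'],st['eef_rot'],st['force'],st['grip_width'])
crop('w15',270,170,370,275,6)
```

```text
22.1 [521.25694971 264.92173741 214.06685278] [1.85282392 2.53184333 0.00813536] [ 0.54400041  0.50304075 -1.36260263] 0.7036353740147632
```

View pics/w15_c270_170.png

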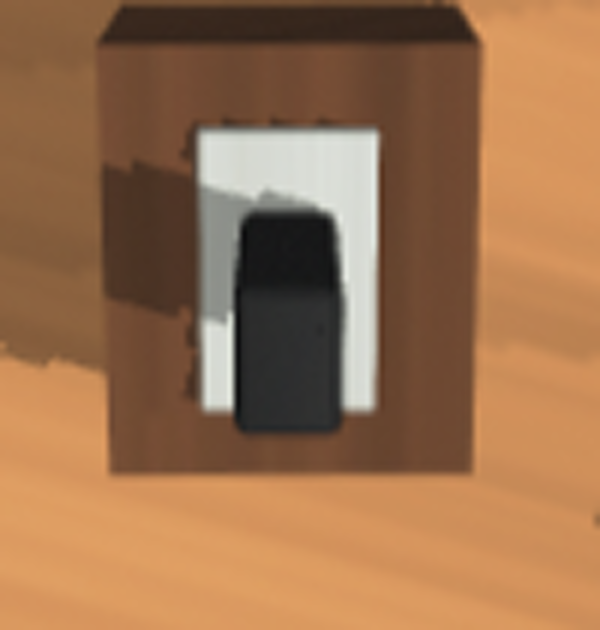

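Run:
```python
from h import *
print(delta(np.array([519.4,264.4,210.3]),rotdown(107.57),[484.2,-44.2,210.3],83.63))
```

```text
(array([-283.6, -126.7,    0. ]), 0.418)
```

step_arm --deltas '[[[-20,-9,0],0.03],[[-55,-25,0],0.08],[[-92,-41,0],0.135],[[-130,-58,0],0.19],[[-168,-75,0],0.245],[[-205,-92,0],0.3],[[-240,-107,0],0.355],[[-268,-120,0],0.4],[[-283.6,-126.7,0],0.418],[[-283.6,-126.7,0],0.418],[[-283.6,-126.7,0],0.418],[[-283.6,-126.7,0],0.418],[[-283.6,-126.7,0],0.418]]' --hand 50

```text
t: 23.4
tool_pos: [484.4, -43.3, 210.0]
eef_rot: [-2.339, -2.096, 0.0]
force: [1.0, 0.1, -0.5]
grip_width: 0.585
```

Run:
```python
from h import *
snap('wrist','w16');st=arm.get_state(); print(st['t'],st['tool_pos'],st['eef_rot'],st['force'],st['grip_width'])
crop('w16',220,190,420,330,4)
```

```text
23.45 [484.46065284 -43.34591659 210.10324044] [-2.33912822e+00 -2.09654487e+00  1.32443386e-04] [-0.2260728  -1.18362188  0.37164886] 0.5859943538970738
```

View pics/w16_c220_190.png

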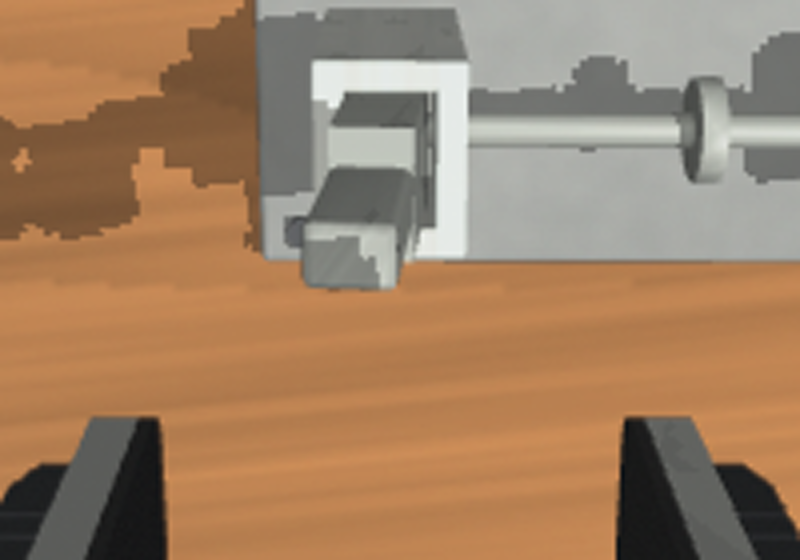

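Run:
```python
from h import *
c=load('w16'); W=lambda p:cv(220,190,4,p)
show('tab top',c,W([(307,224),(398,224),(394,289),(302,286)]),136)
show('foot top',c,W([(328,125),(417,128)]),100)
show('tab bottom edge',c,W([(335,168),(418,168)]),136)
show('socket',c,W([(312,59),(468,59),(467,257)]),76)
```

```text
tab top [[476.6, -56.9], [478.3, -42.3], [489.3, -44.1], [487.1, -59.0]] mean [482.8 -50.6] edges [(14.7, 83.6), (11.2, -9.6), (15.1, -98.4), (10.7, 168.2)]
foot top [[469.5, -54.1], [471.9, -37.9]] mean [470.7 -46. ] edges [(16.4, 81.6), (16.4, -98.4)]
tab bottom edge [[467.8, -51.2], [469.3, -38.1]] mean [468.6 -44.6] edges [(13.2, 83.6), (13.2, -96.4)]
socket [[461.7, -57.3], [465.1, -26.5], [506.6, -30.7]] mean [477.8 -38.2] edges [(31.0, 83.6), (41.7, -5.7), (52.2, -149.3)]
```

The link is upright but leans slightly towards -y: the tab top is at about (482.8, -50.6), against a base at (484.2, -44.2). Closing the jaws along y should straighten it.

step_arm --deltas '[[[-1,0,30],0],[[-1,0,60],0],[[-1,0,85],0],[[-1,0,98],0],[[-1,0,105],0],[[-1,0,105],0],[[-1,0,105],0],[[-1,0,105],0]]'

```text
t: 24.25
tool_pos: [485.4, -45.6, 106.7]
eef_rot: [2.339, 2.094, 0.002]
force: [0.4, -0.3, 0.6]
grip_width: 0.586
```

Run:
```python
from h import *
snap('wrist','w17');st=arm.get_state(); print(st['t'],st['tool_pos'],st['eef_rot'],st['force'],st['grip_width'])
```

```text
24.3 [485.31906837 -45.56848118 106.54974936] [2.33946470e+00 2.09359656e+00 1.78505847e-03] [-0.2473554   0.0067225  -0.34636718] 0.5869812570007679
```

View pics/w17.png

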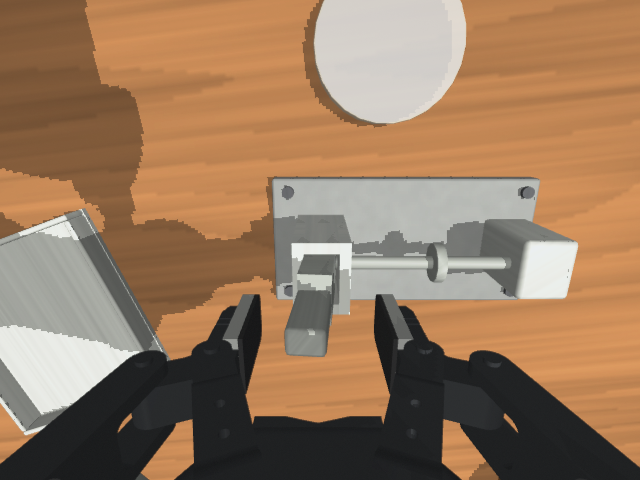

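Link tab is between the pads. I'll close on it.

step_arm --deltas '[[[0,0,0],0],[[0,0,0],0],[[0,0,0],0],[[0,0,0],0],[[0,0,0],0],[[0,0,0],0],[[0,0,0],0]]' --hand 6

```text
t: 25.0
tool_pos: [484.5, -45.2, 105.4]
eef_rot: [2.341, 2.095, 0.0]
force: [1.3, 0.5, 1.5]
grip_width: 0.174
```

Run:
```python
from h import *
snap('wrist','w18');st=arm.get_state(); print(st['t'],st['tool_pos'],st['eef_rot'],st['force'],st['grip_width']*85.4)
crop('w18',220,190,420,390,3)
```

```text
25.05 [484.53669181 -45.1829135  105.40288623] [2.34093769e+00 2.09484383e+00 4.90319945e-04] [0.29972399 1.0618021  1.19747939] 15.032154297805866
```

View pics/w18_c220_190.png

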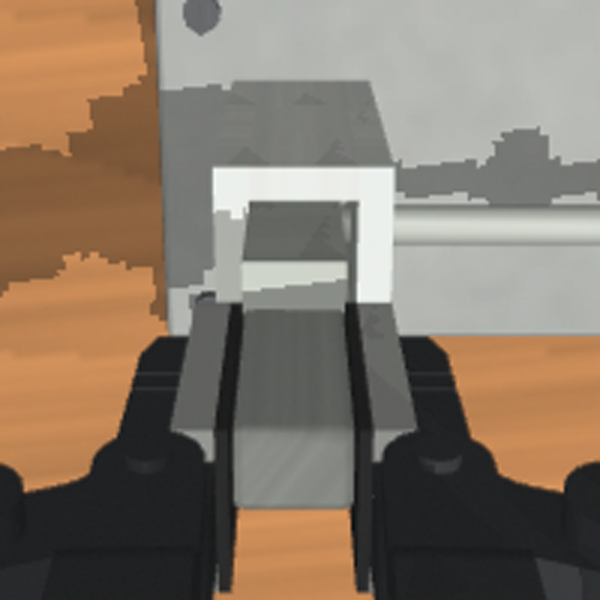

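step_arm --deltas '[[[0,0,-4],0],[[0,0,-12],0],[[0,0,-25],0],[[0,0,-45],0],[[0,0,-65],0],[[0,0,-80],0],[[0,0,-80],0]]'

```text
t: 25.75
tool_pos: [486.2, -46.0, 188.8]
eef_rot: [2.337, 2.091, 0.004]
force: [-0.2, 0.4, 0.1]
grip_width: 0.173
```

step_arm --deltas '[[[-15,5,0],0],[[-45,15,0],0],[[-80,26,0],0],[[-115,38,0],0],[[-150,50,0],0],[[-180,60,0],0],[[-198,66,0],0],[[-203.8,67.4,0],0],[[-203.8,67.4,0],0],[[-203.8,67.4,0],0],[[-203.8,67.4,0],0]]'

```text
t: 26.85
tool_pos: [528.6, -254.2, 185.1]
eef_rot: [-2.339, -2.096, 0.0]
force: [-0.4, 0.5, -0.7]
grip_width: 0.183
```

Run:
```python
from h import *
snap('wrist','w19');st=arm.get_state(); print(st['t'],st['tool_pos'],st['eef_rot'],st['force'],st['grip_width']*85.4)
```

```text
26.9 [ 528.74014377 -254.21496124  185.2132467 ] [-2.33949578e+00 -2.09615329e+00 -2.14633787e-05] [ 0.21866943 -0.48251015  0.40990307] 15.011571373731362
```

View pics/w19.png

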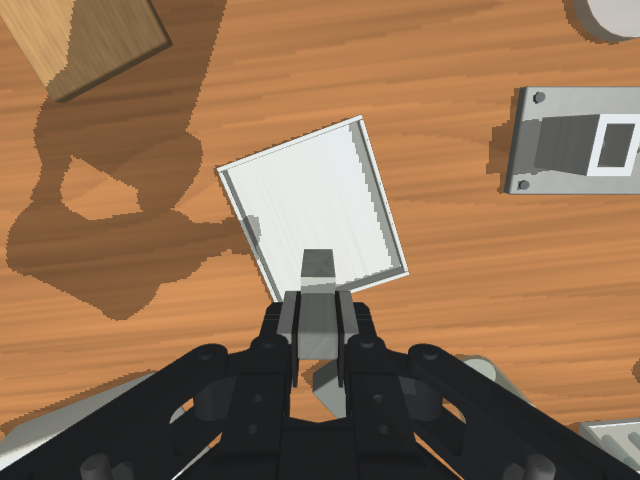

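step_arm --deltas '[[[0,0,20],0],[[0,0,50],0],[[0,0,80],0],[[0,0,105],0],[[0,0,120],0],[[0,0,128],0],[[0,0,128],0],[[0,0,128],0],[[0,0,128],0]]'

```text
t: 27.8
tool_pos: [529.8, -256.0, 58.9]
eef_rot: [2.339, 2.093, 0.001]
force: [-0.6, 0.1, -1.0]
grip_width: 0.178
```

step_arm --deltas '[[[0,0,1],0],[[0,0,2],0],[[0,0,3],0],[[0,0,4],0],[[0,0,5],0],[[0,0,6],0],[[0,0,6],0],[[0,0,6],0]]'

```text
t: 28.6
tool_pos: [528.8, -255.2, 51.3]
eef_rot: [-2.341, -2.095, 0.0]
force: [0.4, -0.3, -0.2]
grip_width: 0.173
```

Run:
```python
from h import *
F=[]
for i in range(4):
    imaging.read_camera('side'); st=arm.get_state(); F.append(st['force']); print(st['tool_pos'].round(2),st['force'].round(2))
print(np.mean(F,0)); snap('side','s20'); crop('s20',270,170,390,290,5)
snap('wrist','w20')
```

```text
[ 528.84 -255.22   51.29] [ 0.5  -0.18 -0.49]
[ 528.87 -255.28   51.36] [-0.07  0.48 -0.22]
[ 528.87 -255.27   51.37] [ 0.01 -0.17 -0.54]
[ 528.88 -255.28   51.38] [-0.78  0.13  0.09]
[-0.08578158  0.06528695 -0.2894474 ]
```

View pics/s20_c270_170.png

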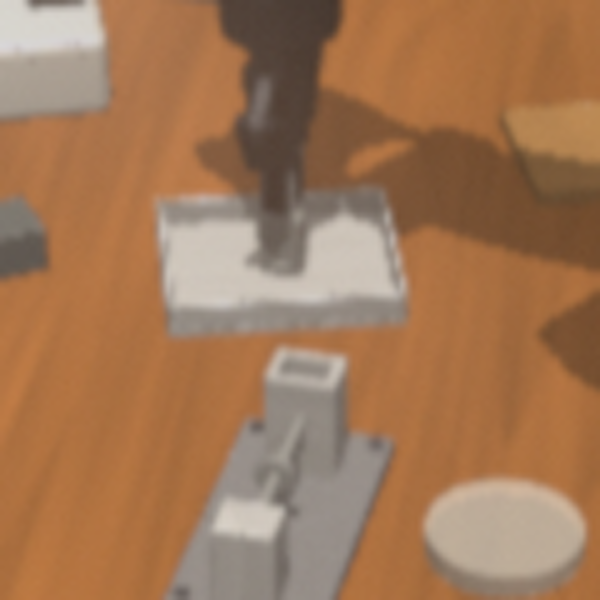

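View pics/w20.png

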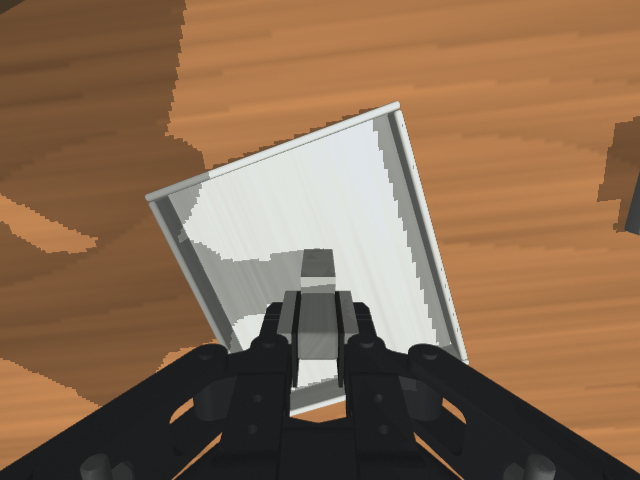

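step_arm --deltas '[[[0,0,0.5],0],[[0,0,1],0],[[0,0,1],0]]'

```text
t: 29.2
tool_pos: [528.8, -255.2, 50.3]
eef_rot: [-2.341, -2.095, 0.0]
force: [0.2, -0.5, -0.7]
grip_width: 0.175
```

step_arm --deltas '[[[0,0,0.3],0],[[0,0,0.6],0],[[0,0,0.6],0]]'

```text
t: 29.5
tool_pos: [528.9, -255.3, 50.2]
eef_rot: [2.341, 2.095, 0.0]
force: [-1.8, 0.8, 5.9]
grip_width: 0.172
```

step_arm --deltas '[[[0,0,0.3],0],[[0,0,0.6],0],[[0,0,0.6],0]]'

```text
t: 29.8
tool_pos: [529.1, -255.3, 50.2]
eef_rot: [2.341, 2.095, -0.0]
force: [-3.2, 2.3, 9.7]
grip_width: 0.173
```

Run:
```python
from h import *
F=[]
for i in range(4):
    imaging.read_camera('side'); st=arm.get_state(); F.append(st['force']); 
print(st['tool_pos'].round(2),np.mean(F,0))
```

```text
[ 529.05 -255.3    50.2 ] [-2.61966003  2.02573489  9.44057004]
```

step_arm --deltas '[[[0,0,-0.5],0],[[0,0,-0.9],0],[[0,0,-0.9],0],[[0,0,-0.9],0]]'

```text
t: 30.4
tool_pos: [528.9, -255.3, 50.2]
eef_rot: [2.341, 2.095, 0.0]
force: [-1.0, 1.8, 6.0]
grip_width: 0.172
```

step_arm --deltas '[[[0,0,0],0],[[0,0,0],0],[[0,0,0],0]]' --hand 24

```text
t: 30.7
tool_pos: [528.6, -255.1, 49.5]
eef_rot: [-2.341, -2.095, 0.0]
force: [0.3, 0.3, -0.1]
grip_width: 0.276
```

step_arm --deltas '[[[0,0,0],0],[[0,0,0],0],[[0,0,0],0],[[0,0,0],0]]' --hand 45

```text
t: 31.1
tool_pos: [528.9, -255.2, 50.0]
eef_rot: [2.341, 2.095, 0.0]
force: [0.0, -0.1, 0.1]
grip_width: 0.526
```

Run:
```python
from h import *
st=arm.get_state();print(st['t'],st['tool_pos'].round(2),st['force'],st['grip_width']);snap('wrist','w21')
```

```text
31.1 [ 528.85 -255.23   49.99] [ 0.02496671 -0.0679875   0.07033214] 0.5263937479668436
```

View pics/w21.png

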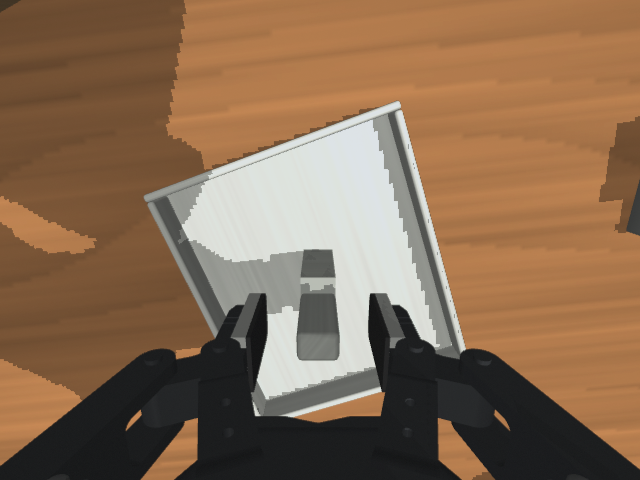

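The link stands upright and free in the tray. I'll raise the gripper.

step_arm --deltas '[[[0,0,-10],0],[[0,0,-30],0],[[0,0,-60],0],[[0,0,-100],0],[[0,0,-140],0],[[0,0,-160],0],[[0,0,-160],0],[[0,0,-160],0],[[0,0,-160],0]]'

```text
t: 32.05
tool_pos: [527.9, -254.6, 208.2]
eef_rot: [-2.339, -2.093, 0.001]
force: [0.4, -0.0, -0.7]
grip_width: 0.527
```

Run:
```python
from h import *
st=arm.get_state();print(st['t'],st['tool_pos'].round(2),st['force'],st['grip_width'],abs(st['qvel']).max());snap('wrist','w22');snap('side','s22');snap('top','t22')
crop('s22',220,170,390,370,3)
c=load('w22'); Ra=load('side0')
a=cv2.imread('pics/side0.png').astype(int);b=cv2.imread('pics/s22.png').astype(int)
```

```text
32.05 [ 527.94 -254.57  208.19] [ 0.36122705 -0.00491451 -0.74823266] 0.5265273524362039 0.008842150665631874
```

View pics/w22.png

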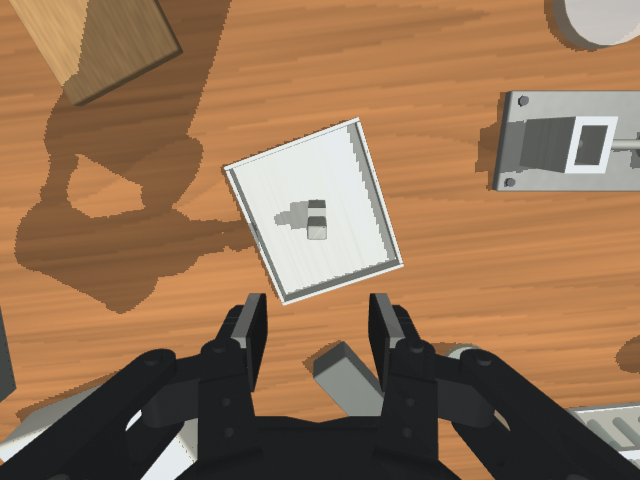

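View pics/s22_c220_170.png

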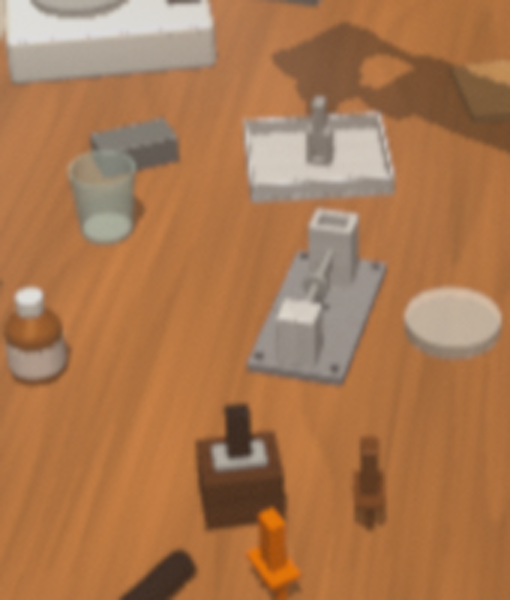

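View pics/t22.png

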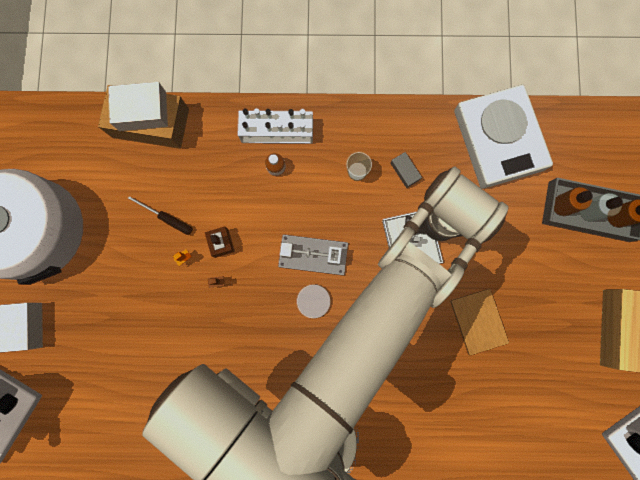

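The link stands in the middle of the tray (wrist (317,220)). The fork is seated in its stand (top (219,241), the same pixel as at the start). The bystanders haven't moved, and the gripper is clear of everything.

Run:
```python
from h import *
print(arm.job_done())
```

```text
the job is handed in; nothing more can be done
None
```

The job is done and handed in at about 32 s; no verdict was reported.

- **Popping the link:** I took the black-handled fork from its stand, set it astride the bar and pushed the collar away from the link. The measured push stayed around 3–5 N, well under the 14 N limit, and the wrist camera showed the link popped up. I backed off to zero force before lifting the fork.
- **Fork:** It went back into the pocket. The wrist view afterwards looked the same as before the pick, with the guard flat on the stand.
- **Link:** It leaned about 6° in the socket after popping. Closing the jaws straightened it, and I set it upright near the middle of the tray.
- **Placing force:** The final lowering pressed the link on the tray floor with about 9 N. I eased that to about 6 N before opening the jaws. The link stayed upright on release.
- **Last checks:** The final pictures show the link standing in the tray and the bystanders unmoved by eye. The gripper was clear, about 200 mm up. No check failed or disagreed.

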